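Unpack a layered spindle kit onto its bench holders

TASK

Unpack the spindle kit from the plywood carrier and lay it out for the fitter: stand the bronze bush in the pocket of the white block, slip the bearing down over the post until it rests on the collar, lay the collet chuck in its dark cradle and the stepped shaft in the pair of vee blocks, midway along each. The loose board between the two layers of the kit goes flat and square on top of the pile of boards. Set every piece down gently, none may be dropped.

Things in the scene. Friction and masses are not known exactly. Their poses are not given: they have to be found in the camera images.
- bush: flanged bronze bush, yellow metal, standing upright on the layer board: 40 high, foot flange 39 diameter (lowest 6 mm), then tapering slightly to 28 at the top, 0.14 kg. Origin at the centre of its underside, z up along its axis. Grasp it round the body from above
- bearing: sealed ball bearing lying flat on the layer board: steel ring with black seals, 52 outside diameter, 25 bore, 15 high, 0.13 kg. Origin at the centre of its underside, z up along its axis
- board: loose dark brown layer board 172 x 67 x 9, 0.12 kg, level, its underside 68 above the table, on four steel pins (10 diameter, at x +-78, y +-28 of its frame) of the plywood carrier. At the start bush and bearing stand on it near x -47 and +47 and chuck and shaft lie below it near x -46 and +46, each pair either way round. Origin at the centre of its underside, x along the 172, z up
- collet_chuck: collet chuck, bright ground steel: to handle a cylinder, 47 diameter, 107 long, 0.6 kg. At the start it lies on the carrier's 12 thick base under the board, its ends showing, between wooden cleats 8 high that lie more than 30 from its middle. Origin halfway along it and ON its axis, 23.5 above its underside; y runs along its axis (x and z turn as it rolls)
- stepped_shaft: stepped steel shaft, dull grey, 133 long, 31 diameter from y -13 to +26 of its frame, thinner to both ends; 0.26 kg. At the start it lies on the carrier's 12 thick base under the board, its ends showing, between wooden cleats 8 high near y +-43. Origin halfway along it and ON its axis, 15.3 above the underside of its thick part; y runs along its axis (x and z turn as it rolls)
- bush_nest: fixed white plastic block 84 x 84 x 16 with a round pocket in its middle for the bush, 50 diameter and 10 deep with a bevelled rim (floor 6 above the table). Origin at the centre of its underside
- bearing_post: fixed round aluminium stand: foot 80 diameter, 10 high; collar 38 diameter, its top 22 above the table, on which the bearing rests; from it rises a steel post of 19 diameter, straight up to 42 above the table, then pointed (8 diameter at its top, 54 above the table). Origin at the centre of its underside
- cradle: fixed dark grey cradle for the collet chuck, 58 x 104 x 34: open channel along y, 50 wide, floor 22 above the table, side walls 4 thick up to 34. The chuck rests on its floor, so the walls reach 12 above the chuck's underside: hold the chuck above that. Origin at the centre of its underside
- vee_rest: fixed dark steel plate 66 x 136 x 8 with two ground steel vee blocks at y +-42, each 38 long along y, 50 wide, tops 48 above the table; their 90 degree vees, 36 wide at the top, are in line along y; between the blocks is a gap of 46 for the fingers. The shaft lies in both vees, the middle of its axis about 51 above the table, tilted up to 4 degrees. Origin at the centre of its underside
- board_pile: fixed pile of three dark brown boards of the same size as the layer board, 172 x 67, 27 high. Origin at the centre of its underside, x along the 172

How it is judged:
By the outcome, as a careful person would: the job done as asked, in the order asked, and still so for the second after the job is handed in, with the robot touching nothing.
It also fails if it takes over 112 s, if anything falls off the work surface, if the arm or the gripper's body presses on something with over 40 N, if the wrist force passes 120 N, or if a joint passes its speed limit or range.

ROBOT

A 6-joint arm with a two-finger parallel gripper is mounted at the origin on a cart in front of the work surface, level with it; the furniture and walls round the work are solid. World frame = base frame: x ahead of the robot, y to its left, z up, the work surface at z = 0. Lengths are in m, angles in rad, forces in N, time in s.
With the tool pointing down it reaches from about 0.35 to 0.975 m from the base axis. Payload 4.9 kg.
Tool frame: the origin (TCP) lies at the very end of the fingers, on their centre line; the grasp point (between the pads) lies ctrl.grip_point_offset behind it (ctrl.grip_point_offset is the distance from the TCP to the grasp point, in m); z points along the fingers, y is the line along which they close (so a half turn about z gives the same grasp; the last joint's range is limited). The gripper opens to 85 mm and grips with 20 to 120 N. Pads are 22 mm wide; open, the fingers measure 114 mm over their backs; the gripper's body (76 mm by 85 mm) begins 54 mm behind the grasp point. The pads swing forward as they close: fully open they stand 13 mm farther back than shut.
Start: joints at [1.099, 0.053, 1.613, -0, 1.476, -0.119], TCP at [0.216, 0.586, 0.231] pointing down, gripper open.
Joint ranges: [-3.01, 3.01], [-1.01, 2.22], [0.06, 2.58], [-1.02, 4.17], [0.09, 2.62], [-3.14, 3.14]. Speed limits (rad/s): [2.57, 2.57, 3.14, 3.14, 3.14, 3.14].

INTERFACE

Orientations are given as a rotation vector (axis times angle).
In Python, from station import ctrl gives the robot as it stands. The module is installed in compiled form; this text tells all that it offers.
- The arm moves only by the tool drive_tool, never from a script. Its argument "steps" is a list of rows, each an object with "translation": the shift along the tool's x, y, z normalised to -1 to 1, where 1 is 4 cm, a list of three; "angular": the turn, a rotation vector about the tool's x, y, z normalised to -1 to 1, where 1 is 8 degrees, a list of three; "gripper": the opening, from 0 (shut) to 1 (fully open). In form: [{"translation": [dx, dy, dz], "angular": [wx, wy, wz], "gripper": gripper}, ...]. A call has 1 to 8 rows; each row shifts and turns the commanded pose from where the row before left it, along the tool's axes as they then stand; what a row does not reach is not made up. A row lasts 1/8 s, in which the tool goes at most 62.5 mm and 10.7 degrees, less where a joint would pass 70% of its speed; a pose out of reach is approached as far as the arm can. A call with a number of a shift or a turn outside -1 to 1 is refused whole. A call with a gripper value outside its range is refused whole. The fingers move at their own pace and stop on an object; "force" is the grip in N (left out, the last holds). Time passes only in rows, so rows that do not move let the fingers close. It gives the time, the measured TCP pose, the force, the opening and the grip force at its end, in the units of the state.
- ctrl.get_obs(): the state, without advancing time (a new reading comes with each control period).
- ctrl.get_image(name): name is "scene" or "side" or "wrist"; returns a dict with "color" (420x560x3 uint8, red, green, blue), "depth" (420x560 float32, m along the optical axis (not along the pixel's ray), 0 where there is no reading), "fx", "fy", "cx", "cy" (pixels), "R" (3x3) and "t" (3): a world point X has camera coordinates R X + t. Camera axes: x right, y down, z forward; pixel columns grow to the right and rows downward; lengths in m; the calibration is good to about 2 mm. A picture is of the moment at which its call begins.
- ctrl.finish_job(): hands the job in; it is judged then, once.
The state is a dict: "t": time; "q": joint angles; "dq": joint speeds; "effort": joint torques, N m; "tool_pos": TCP position; "tool_rot": TCP orientation; "contact_force": force on the tool from outside, world axes, zero at the start; "wrist_torque": the same for the moment, N m; "opening": finger opening in m; "grip_force": force on a finger pad.
Only numpy, scipy, OpenCV 4.12 (cv2) and the standard library are available. Lean on these libraries where they do the work, as an engineer would, in place of code of your own. Each camera call takes 0.05 s, during which the arm holds its last target. There are 200 camera calls.

## Working session

There is one attempt and no reset: what is moved stays moved. The work goes in short steps, Python scripts to look and compute and a tool call to move; the robot and the scene stay as the last step left them, time stands still between calls to the robot, and variables do not carry over. Pictures are saved under pics/ and viewed, at most 14 in all, crops included, and the job is handed in when it is done.

Besides the shell and the picture viewer there is one more tool, called after ">>>" by a JSON object that holds its "op" and its "data", one argument or row to a line. drive_tool: Moves the arm, as the interface text tells. Its arguments: {"type":"object","properties":{"steps":{"type":"array"},"force":{"type":"number"}},"required":["steps"]}

```bash
mkdir -p pics
cat > h.py <<'E'
import numpy as np, cv2
from station import ctrl
def pts(im):
    d=im["depth"];v,u=np.mgrid[0:d.shape[0],0:d.shape[1]]
    c=np.stack([(u-im["cx"])/im["fx"]*d,(v-im["cy"])/im["fy"]*d,d],-1)
    P=(c-im["t"])@im["R"]   # R^T (c-t)
    P[d==0]=np.nan
    return P
def save(im,n,crop=None,s=1):
    a=im["color"][...,::-1]
    if crop: a=a[crop[0]:crop[1],crop[2]:crop[3]]
    cv2.imwrite("pics/"+n,cv2.resize(a,None,fx=s,fy=s))
E
python3 - <<'E'
from h import *
import pickle
print(ctrl.get_obs(), ctrl.grip_point_offset)
ims={n:ctrl.get_image(n) for n in("scene","side","wrist")}
pickle.dump(ims,open("im0.pkl","wb"))
for n,i in ims.items():
    save(i,n+"0.png"); print(n,i["fx"],-i["R"].T@i["t"],i["R"][2])
E
```

```text
{'t': 0.0, 'q': array([ 1.09902267e+00,  5.33502543e-02,  1.61427874e+00,  2.70670426e-05,
        1.47602384e+00, -1.18992495e-01]), 'dq': array([-0.00076404, -0.00072751,  0.00197573,  0.00054306,  0.00076655,
        0.00025126]), 'effort': array([ 1.06839427e-03, -3.93669176e+01, -3.70178568e+01, -3.08228289e-05,
        7.05790822e-03, -6.82876518e-06]), 'tool_pos': array([0.21564647, 0.58595589, 0.23007624]), 'tool_rot': array([-5.51172212e-01, -3.09222805e+00,  3.08302936e-03]), 'contact_force': array([ 0.36748703, -0.03721411,  0.22203812]), 'wrist_torque': array([ 0.01827771, -0.01716936, -0.02057431]), 'grip_force': 0.0, 'opening': 0.08572224248438542} 0.0187
scene 524.6533701210991 [ 0.00249925 -1.02371324  0.99957519] [ 0.3717332   0.68685593 -0.62453451]
side 471.42851318533354 [ 0.2195974  -0.88658894  0.59803009] [ 0.31068749  0.80833035 -0.50007532]
wrist 296.9411973289591 [0.13794291 0.61523081 0.37311089] [ 0.3064977  -0.11551868 -0.94483575]
```

View pics/scene0.png

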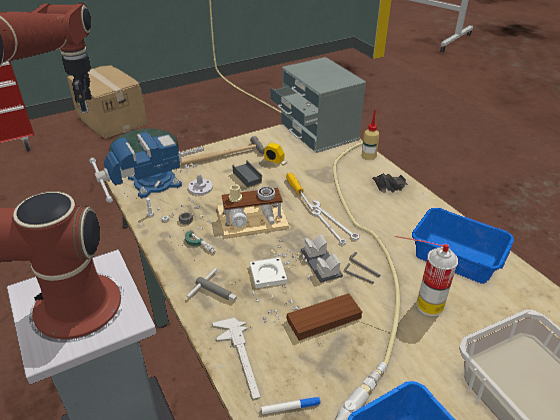

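View pics/side0.png

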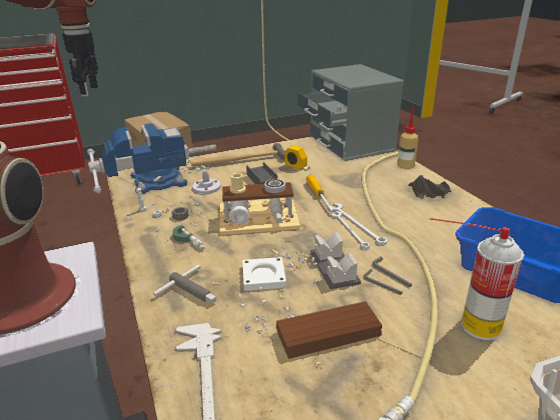

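Both views show the carrier (scene 254,208) with bush left and bearing right, post (200,185), cradle (247,173), nest (268,272), vee rest (321,257) and pile (325,317). Next I take positions from the depth.

Run:
```python
from h import *
import pickle
ims=pickle.load(open("im0.pkl","rb"))
Ps=[pts(ims[n]).reshape(-1,3) for n in("scene","side")]
s=pts(ims["scene"])
for n,(u,v) in dict(bush=(235,187),bearing=(266,188),post=(200,182),cradle=(247,173),nest=(252,262),vee=(318,245),vee2=(330,265),pile=(325,312),board=(250,198),chuck=(238,215),shaft=(276,217)).items(): print(n,s[v,u].round(3))
P=np.concatenate(Ps)
def rect(c,zlo,zhi,r,name):
    for k,Q in enumerate(Ps+[P]):
        m=(np.hypot(*(Q[:,:2]-c).T)<r)&(Q[:,2]>zlo)&(Q[:,2]<zhi)
        if m.sum()<5: print(name,k,m.sum());continue
        q=Q[m]; (a,b),(w,h),t=cv2.minAreaRect((q[:,:2]*1000).astype(np.float32))
        print(name,k,m.sum(),'c',round(a),round(b),'wh',round(w),round(h),'ang',round(t,1),'z',np.median(q[:,2]).round(4))
rect(s[312,325,:2],.022,.035,.14,'pile')
rect(s[198,250,:2],.070,.082,.13,'board')
rect(s[198,250,:2],.107,.13,.13,'bushtop')
rect(s[188,266,:2],.085,.1,.05,'bearing')
rect(s[262,252,:2],.012,.02,.1,'nest')
rect(s[173,247,:2],.027,.04,.08,'cradle')
rect(s[245,318,:2],.04,.055,.12,'vee')
rect(s[182,200,:2],.006,.013,.06,'foot')
rect(s[182,200,:2],.03,.06,.06,'post')
m=(P[:,2]>.002)&(P[:,2]<.2)
xy=P[m]; H=np.zeros((500,450),np.uint8)   # rows: x .25..., cols y
i=((xy[:,0]-.15)/.002).astype(int); j=((.5-xy[:,1])/.002).astype(int)
ok=(i>=0)&(i<450)&(j>=0)&(j<500)
np.maximum.at(H,(j[ok],i[ok]),np.clip(xy[ok,2]*1500+40,0,255).astype(np.uint8))
cv2.imwrite("pics/top.png",H)
```

```text
bush [0.508 0.127 0.112]
bearing [0.596 0.099 0.095]
post [0.469 0.317 0.028]
cradle [0.626 0.29  0.027]
nest [ 0.451 -0.089  0.017]
vee [ 0.632 -0.135  0.036]
vee2 [ 0.618 -0.215  0.034]
pile [ 0.522 -0.339  0.025]
board [0.541 0.097 0.079]
chuck [0.485 0.064 0.06 ]
shaft [0.6   0.044 0.022]
pile 0 1626 c 524 -295 wh 165 175 ang 84.2 z 0.0274
pile 1 2925 c 522 -293 wh 167 172 ang 84.4 z 0.0274
pile 2 4551 c 523 -294 wh 167 176 ang 84.4 z 0.0274
board 0 634 c 547 99 wh 75 172 ang 72.6 z 0.0774
board 1 786 c 545 99 wh 72 171 ang 73.5 z 0.0774
board 2 1420 c 546 99 wh 75 174 ang 72.6 z 0.0774
bushtop 0 71 c 503 118 wh 31 29 ang 52.1 z 0.1144
bushtop 1 91 c 501 118 wh 29 28 ang 56.4 z 0.115
bushtop 2 162 c 502 119 wh 33 28 ang 61.7 z 0.1146
bearing 0 150 c 590 86 wh 52 52 ang 13.2 z 0.0919
bearing 1 195 c 586 86 wh 54 49 ang 69.1 z 0.0915
bearing 2 345 c 588 88 wh 54 55 ang 7.6 z 0.0918
nest 0 518 c 429 -125 wh 91 176 ang 74.3 z 0.0162
nest 1 774 c 428 -126 wh 88 175 ang 75.0 z 0.0164
nest 2 1292 c 429 -125 wh 91 177 ang 74.3 z 0.0163
cradle 0 106 c 630 298 wh 65 109 ang 3.2 z 0.032
cradle 1 96 c 627 297 wh 60 104 ang 0.6 z 0.0323
cradle 2 202 c 630 298 wh 65 109 ang 2.5 z 0.032
vee 0 287 c 621 -170 wh 127 52 ang 81.3 z 0.0463
vee 1 417 c 620 -169 wh 126 52 ang 81.4 z 0.0462
vee 2 704 c 620 -170 wh 127 53 ang 81.4 z 0.0463
foot 0 177 c 465 322 wh 91 99 ang 39.1 z 0.0103
foot 1 203 c 465 315 wh 74 78 ang 81.0 z 0.0104
foot 2 380 c 465 322 wh 91 99 ang 39.1 z 0.0104
post 0 39 c 469 317 wh 15 17 ang 64.9 z 0.0439
post 1 57 c 466 315 wh 17 18 ang 75.6 z 0.0422
post 2 96 c 467 316 wh 17 20 ang 81.7 z 0.0425
```

View pics/top.png

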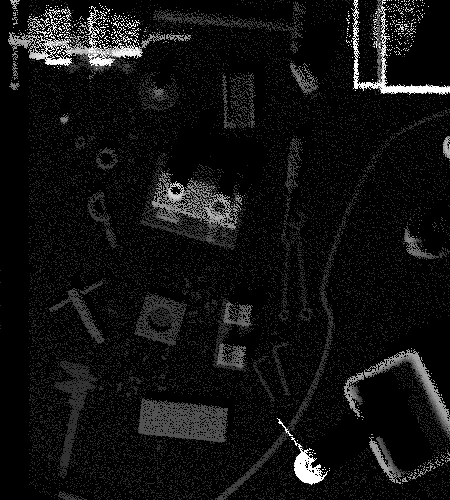

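The height map shows every item separately, with no ambiguity. I move over the carrier to refine with the wrist camera.

>>> {"op": "drive_tool", "data": {
  "steps": [
    {"translation": [-0.5, -0.36, -0.1], "angular": [0, 0, 0], "gripper": 1},
    {"translation": [-0.99, -0.71, -0.1], "angular": [0, 0, 0], "gripper": 1},
    {"translation": [-0.99, -0.71, -0.1], "angular": [0, 0, 0], "gripper": 1},
    {"translation": [-0.99, -0.71, -0.1], "angular": [0, 0, 0], "gripper": 1},
    {"translation": [-0.99, -0.71, 0], "angular": [0, 0, 0], "gripper": 1},
    {"translation": [-0.99, -0.71, 0], "angular": [0, 0, 0], "gripper": 1},
    {"translation": [-0.99, -0.71, 0], "angular": [0, 0, 0], "gripper": 1},
    {"translation": [-0.99, -0.71, 0], "angular": [0, 0, 0], "gripper": 1}
  ]
}}

```text
t: 1.15
tool_pos: [0.4218, 0.2812, 0.2475]
tool_rot: [0.552, 3.092, 0.0]
contact_force: [-0.1, -0.6, 1.0]
opening: 0.0853
grip_force: 0.0
```

>>> {"op": "drive_tool", "data": {
  "steps": [
    {"translation": [-0.99, -0.71, 0], "angular": [0, 0, 0], "gripper": 1},
    {"translation": [-0.99, -0.71, 0], "angular": [0, 0, 0], "gripper": 1},
    {"translation": [-0.99, -0.71, 0], "angular": [0, 0, 0], "gripper": 1},
    {"translation": [-0.99, -0.71, 0], "angular": [0, 0, 0], "gripper": 1},
    {"translation": [-0.5, -0.36, 0], "angular": [0, 0, 0], "gripper": 1},
    {"translation": [0, 0, 0], "angular": [0, 0, 0], "gripper": 1}
  ]
}}

```text
t: 1.9
tool_pos: [0.5446, 0.0997, 0.2473]
tool_rot: [-0.557, -3.092, 0.001]
contact_force: [-0.2, -0.1, 0.0]
opening: 0.0857
grip_force: 0.0
```

```bash
cat >> h.py <<'E'
from scipy.spatial.transform import Rotation as Ro
def circ(Q):
    A=np.c_[2*Q[:,:2],np.ones(len(Q))];s=np.linalg.lstsq(A,(Q[:,:2]**2).sum(1),rcond=None)[0]
    return s[:2],np.sqrt(s[2]+s[0]**2+s[1]**2)
def goto(pos,yang,rot=None):
    """normalised total shift in current tool axes, and turn about tool z in deg/8"""
    o=ctrl.get_obs();R=Ro.from_rotvec(o["tool_rot"]).as_matrix()
    y=R[:,1];cur=np.degrees(np.arctan2(y[1],y[0]))
    d=R.T@(np.array(pos)-o["tool_pos"])/.04
    w=(cur-yang+180)%360-180
    print("shift",d.round(3),"turnz",round(w/8,3),"cur yang",round(cur,2),"tilt",R[2,:2].round(4),"t",round(o["t"],2),"pos",o["tool_pos"].round(4))
E
python3 - <<'E'
from h import *
import pickle
ims=pickle.load(open("im0.pkl","rb"))
for n in("scene","side"):
    P=pts(ims[n]).reshape(-1,3); m=np.hypot(P[:,0]-.2156,P[:,1]-.586)<.08
    z=np.sort(P[m&(P[:,2]>.2),2])[:6]; print("tips z",z.round(4),"tcp .2301")
im=ctrl.get_image("wrist");pickle.dump(im,open("w1.pkl","wb"));save(im,"w1.png")
goto([.546,.1,.24],73)
P=pts(im)
for v,u in((210,280),(250,200),(250,360),(300,280)):print(v,u,P[v,u].round(3))
Q=P.reshape(-1,3)
for n,zl,zh in(("board",.074,.080),("bear",.089,.095),("bush",.113,.122)):
    m=(Q[:,2]>zl)&(Q[:,2]<zh)&(np.hypot(Q[:,0]-.546,Q[:,1]-.1)<.13)
    print(n,m.sum(),cv2.minAreaRect((Q[m,:2]*1000).astype(np.float32)),np.median(Q[m,2]))
E
```

```text
tips z [0.2426 0.2429 0.2431 0.2438 0.2446 0.2446] tcp .2301
tips z [0.2436 0.2442 0.2451 0.2455 0.2463 0.2464] tcp .2301
shift [-0.052 -0.003  0.181] turnz -0.417 cur yang 69.67 tilt [ 0.0005 -0.0001] t 1.95 pos [0.5441 0.1008 0.2473]
210 280 [0.568 0.086 0.091]
250 200 [ 0.616 -0.058  0.001]
250 360 [0.698 0.161 0.001]
300 280 [0.736 0.022 0.004]
board 6946 ((548.9732666015625, 100.99374389648438), (67.08556365966797, 171.8867950439453), 73.435791015625) 0.07723407963135584
bear 1300 ((551.6524658203125, 96.40337371826172), (50.724571228027344, 129.77304077148438), 79.76953887939453) 0.09225892147637446
bush 476 ((504.88592529296875, 120.39126586914062), (27.524518966674805, 28.194238662719727), 68.73196411132812) 0.11700405329016109
```

View pics/w1.png

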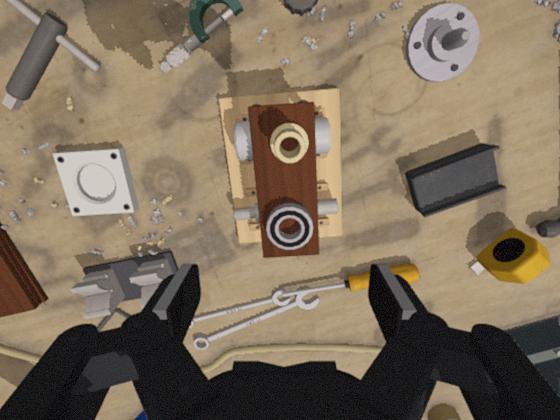

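The wrist view shows bush (290,142), bearing (290,228), chuck ends (243,140)/(322,137), shaft ends (243,210)/(328,208), nest (97,182), post (450,40), cradle (455,180). The fingertips, when open, stand 13 mm behind the TCP. I measure the centres from this view.

Run:
```python
from h import *
import pickle
im=pickle.load(open("w1.pkl","rb"));P=pts(im);Q=P.reshape(-1,3)
def sel(c,r,zl,zh):
    return Q[(np.hypot(Q[:,0]-c[0],Q[:,1]-c[1])<r)&(Q[:,2]>zl)&(Q[:,2]<zh)]
def rep(n,q):
    h=cv2.convexHull((q[:,:2]*1000).astype(np.float32));c,r=cv2.minEnclosingCircle(h)
    a=cv2.minAreaRect(h);print(n,len(q),"circ",np.round(c,1),round(r,1),"rect",np.round(a[0],1),np.round(a[1],1),round(a[2],1),"z",np.median(q[:,2]).round(4))
rep("bush",sel((.505,.12),.03,.111,.122)); rep("bushall",sel((.505,.12),.03,.081,.122))
rep("bear",sel((.592,.087),.035,.089,.096))
rep("nest",sel((.429,-.12),.075,.013,.019))
rep("pocket",sel((.429,-.12),.024,.003,.009))
rep("cradle",sel((.63,.297),.08,.030,.038))
rep("cradfloor",sel((.63,.297),.06,.018,.026))
rep("postcollar",sel((.467,.316),.03,.018,.026));rep("posttop",sel((.467,.316),.03,.050,.06));rep("foot",sel((.467,.316),.05,.006,.014))
rep("vee",sel((.62,-.17),.1,.042,.053))
b=np.array((.549,.101));a=np.radians(-16.6);X=np.array((np.cos(a),np.sin(a)));Y=np.array((-X[1],X[0]))
L=(Q[:,:2]-b)@np.c_[X,Y]
for n,xl,xh in(("chuck",-75,-18),("shaft",25,70)):
    m=(L[:,0]*1e3>xl)&(L[:,0]*1e3<xh)&(abs(L[:,1])<.09)&(Q[:,2]>.022)&(Q[:,2]<.066)
    for s in(-1,1):
        k=m&(L[:,1]*s>.03);l=L[k]*1e3
        print(n,s,k.sum(),"x",np.percentile(l[:,0],[1,50,99]).round(1),"y",np.percentile(l[:,1],[1,99]).round(1),"ztop",np.percentile(Q[k,2],97).round(4))
```

```text
bush 494 circ [504.7 120.3] 14.6 rect [504.6 120.5] [27.5 28.7] 68.7 z 0.117
bushall 980 circ [504.6 120.4] 19.5 rect [502.7 121.3] [37.9 33. ] 69.5 z 0.1115
bear 1261 circ [590.6  89.2] 26.2 rect [590.3  89.5] [50.6 50.5] 72.0 z 0.0923
nest 2174 circ [ 461.6 -132.7] 50.6 rect [ 466.6 -134.7] [86.5 69.1] 73.6 z 0.0163
pocket 18 circ [ 435.2 -119.8] 21.0 rect [ 435.2 -119.8] [41.9  0.2] 73.3 z 0.0056
cradle 683 circ [631.1 300.5] 58.9 rect [631.  300.6] [ 58.7 103.7] 2.2 z 0.0331
cradfloor 3143 circ [630.2 299.5] 57.8 rect [629.5 300.6] [ 56.2 104.7] 2.4 z 0.0221
postcollar 681 circ [470.5 320.9] 19.2 rect [470.4 319.8] [36.2 37.9] 87.9 z 0.0219
posttop 113 circ [470.6 321.1] 5.9 rect [471.1 320.7] [10.9 10.3] 17.8 z 0.0532
foot 3176 circ [470.4 321.2] 40.4 rect [470.5 321.2] [80.4 78.3] 70.0 z 0.01
vee 898 circ [ 619.8 -167.9] 64.7 rect [ 622.4 -167.9] [122.3  51.6] 81.3 z 0.0475
chuck -1 637 x [-69.5 -50.3 -26.7] y [-54.6 -36.1] ztop 0.059
chuck 1 509 x [-67.7 -49.9 -28.9] y [35.7 51.7] ztop 0.0568
shaft -1 326 x [33.1 42.9 53.7] y [-70.  -38.1] ztop 0.0397
shaft 1 306 x [33.3 40.  66.5] y [37.4 61.7] ztop 0.038
```

>>> {"op": "drive_tool", "data": {
  "steps": [
    {"translation": [0, 0, 0.4], "angular": [0, 0, -0.46], "gripper": 1},
    {"translation": [0.55, 0.1, 0.8], "angular": [0, 0, 0], "gripper": 1},
    {"translation": [0.536, 0.087, 0.8], "angular": [0, 0, 0], "gripper": 1},
    {"translation": [0, 0, 0.8], "angular": [0, 0, 0], "gripper": 1},
    {"translation": [0, 0, 0.6], "angular": [0, 0, 0], "gripper": 1},
    {"translation": [0, 0, 0.4], "angular": [0, 0, 0], "gripper": 1},
    {"translation": [0, 0, 0.16], "angular": [0, 0, 0], "gripper": 1},
    {"translation": [0, 0, 0], "angular": [0, 0, 0], "gripper": 1}
  ]
}}

```text
t: 2.95
tool_pos: [0.5049, 0.1217, 0.0892]
tool_rot: [0.451, 3.109, 0.0]
contact_force: [0.5, -0.8, 0.2]
opening: 0.0857
grip_force: 0.0
```

>>> {"op": "drive_tool", "data": {
  "steps": [
    {"translation": [0, 0, 0], "angular": [0, 0, 0], "gripper": 0},
    {"translation": [0, 0, 0], "angular": [0, 0, 0], "gripper": 0},
    {"translation": [0, 0, 0], "angular": [0, 0, 0], "gripper": 0},
    {"translation": [0, 0, 0], "angular": [0, 0, 0], "gripper": 0},
    {"translation": [0, 0, 0], "angular": [0, 0, 0], "gripper": 0}
  ],
  "force": 40
}}

```text
t: 3.58
tool_pos: [0.5055, 0.1215, 0.0899]
tool_rot: [0.451, 3.108, 0.0]
contact_force: [-1.0, -0.1, 5.0]
opening: 0.0329
grip_force: 39.8
```

>>> {"op": "drive_tool", "data": {
  "steps": [
    {"translation": [0, 0, -0.25], "angular": [0, 0, 0], "gripper": 0},
    {"translation": [0, 0, -0.7], "angular": [0, 0, 0], "gripper": 0},
    {"translation": [0, 0, -0.9], "angular": [0, 0, 0], "gripper": 0},
    {"translation": [-0.1, -0.5, -0.9], "angular": [0, 0, 0], "gripper": 0},
    {"translation": [-0.15, -0.98, 0], "angular": [0, 0, 0], "gripper": 0},
    {"translation": [-0.15, -0.98, 0], "angular": [0, 0, 0], "gripper": 0},
    {"translation": [-0.15, -0.98, 0], "angular": [0, 0, 0], "gripper": 0},
    {"translation": [-0.15, -0.98, 0], "angular": [0, 0, 0], "gripper": 0}
  ]
}}

```text
t: 4.58
tool_pos: [0.4807, -0.057, 0.1986]
tool_rot: [-0.451, -3.109, -0.0]
contact_force: [0.5, -0.3, -1.5]
opening: 0.0325
grip_force: 39.6
```

>>> {"op": "drive_tool", "data": {
  "steps": [
    {"translation": [-0.15, -0.98, 0], "angular": [0, 0, 0], "gripper": 0},
    {"translation": [-0.15, -0.7, 0], "angular": [0, 0, 0], "gripper": 0},
    {"translation": [0, -0.32, 0], "angular": [0, 0, 0], "gripper": 0},
    {"translation": [0, 0, 0], "angular": [0, 0, 0], "gripper": 0}
  ]
}}

```text
t: 5.08
tool_pos: [0.4698, -0.1361, 0.1987]
tool_rot: [-0.453, -3.108, -0.001]
contact_force: [0.5, -0.4, -0.7]
opening: 0.0327
grip_force: 39.6
```

```bash
cat >> h.py <<'E'
def sel(Q,c,r,zl,zh): return Q[(np.hypot(Q[:,0]-c[0],Q[:,1]-c[1])<r)&(Q[:,2]>zl)&(Q[:,2]<zh)]
def rep(n,q):
    h=cv2.convexHull((q[:,:2]*1000).astype(np.float32));c,r=cv2.minEnclosingCircle(h)
    a=cv2.minAreaRect(h);print(n,len(q),"circ",np.round(c,1),round(r,1),"rect",np.round(a[0],1),np.round(a[1],1),round(a[2],1),"z",np.median(q[:,2]).round(4))
E
python3 - <<'E'
from h import *
import pickle
im=ctrl.get_image("wrist");pickle.dump(im,open("w2.pkl","wb"));save(im,"w2.png")
Q=pts(im).reshape(-1,3)
rep("nest",sel(Q,(.466,-.135),.075,.014,.018));rep("pocket",sel(Q,(.466,-.135),.03,.003,.009))
rep("vee",sel(Q,(.62,-.17),.1,.042,.053));rep("pile",sel(Q,(.52,-.34),.11,.024,.030))
goto([.466,-.135,.2],73.4)
E
```

```text
nest 3787 circ [ 474.5 -136.9] 59.1 rect [ 474.  -136.8] [84.2 84.5] 73.4 z 0.0162
pocket 1287 circ [ 474.4 -137. ] 24.9 rect [ 473.1 -137.1] [49.  44.6] 75.1 z 0.0063
vee 483 circ [ 622.7 -185. ] 49.4 rect [ 619.5 -184.4] [89.9 51.5] 81.9 z 0.0474
pile 6389 circ [ 516.9 -339.7] 89.3 rect [ 516.7 -339.4] [ 68.3 166.6] 84.4 z 0.0275
shift [ 0.098 -0.015 -0.033] turnz 0.008 cur yang 73.46 tilt [0.0005 0.0006] t 5.12 pos [ 0.4699 -0.1355  0.1987]
```

View pics/w2.png

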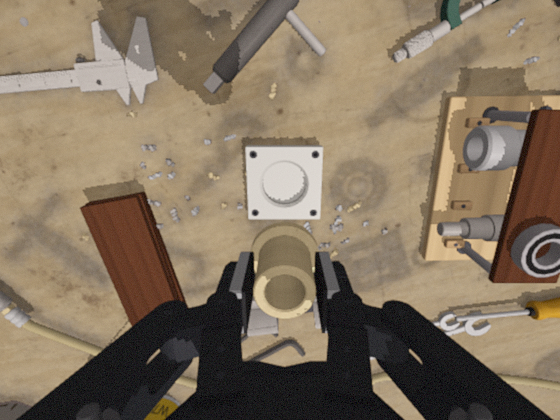

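The bush is held upright (285,280) and the nest sits at (284,182), unobstructed. I lower it into the pocket.

>>> {"op": "drive_tool", "data": {
  "steps": [
    {"translation": [-0.12, 0, 0.5], "angular": [0, 0, 0], "gripper": 0},
    {"translation": [0, 0, 0.9], "angular": [0, 0, 0], "gripper": 0},
    {"translation": [0, 0, 0.9], "angular": [0, 0, 0], "gripper": 0},
    {"translation": [0, 0, 0.9], "angular": [0, 0, 0], "gripper": 0},
    {"translation": [0, 0, 0.6], "angular": [0, 0, 0], "gripper": 0},
    {"translation": [0, 0, 0.4], "angular": [0, 0, 0], "gripper": 0},
    {"translation": [0, 0, 0.2], "angular": [0, 0, 0], "gripper": 0},
    {"translation": [0, 0, 0], "angular": [0, 0, 0], "gripper": 0}
  ]
}}

```text
t: 6.12
tool_pos: [0.4749, -0.1372, 0.023]
tool_rot: [-0.451, -3.109, -0.0]
contact_force: [-0.7, -0.9, -1.8]
opening: 0.0327
grip_force: 39.6
```

>>> {"op": "drive_tool", "data": {
  "steps": [
    {"translation": [0, 0, 0.05], "angular": [0, 0, 0], "gripper": 0},
    {"translation": [0, 0, 0.025], "angular": [0, 0, 0], "gripper": 0},
    {"translation": [0, 0, 0], "angular": [0, 0, 0], "gripper": 0}
  ]
}}

```text
t: 6.5
tool_pos: [0.475, -0.1376, 0.0203]
tool_rot: [0.452, 3.108, -0.0]
contact_force: [-0.1, 0.5, -1.3]
opening: 0.0328
grip_force: 39.6
```

>>> {"op": "drive_tool", "data": {
  "steps": [
    {"translation": [0, 0, 0.025], "angular": [0, 0, 0], "gripper": 0},
    {"translation": [0, 0, 0], "angular": [0, 0, 0], "gripper": 0}
  ]
}}

```text
t: 6.75
tool_pos: [0.4748, -0.1375, 0.019]
tool_rot: [0.452, 3.109, -0.0]
contact_force: [-0.1, -0.2, -1.3]
opening: 0.0327
grip_force: 39.7
```

>>> {"op": "drive_tool", "data": {
  "steps": [
    {"translation": [0, 0, 0.015], "angular": [0, 0, 0], "gripper": 0},
    {"translation": [0, 0, 0], "angular": [0, 0, 0], "gripper": 0}
  ]
}}

```text
t: 7.0
tool_pos: [0.4748, -0.1375, 0.0189]
tool_rot: [-0.452, -3.109, 0.0]
contact_force: [-2.4, 0.5, 5.8]
opening: 0.0326
grip_force: 40.6
```

>>> {"op": "drive_tool", "data": {
  "steps": [
    {"translation": [0, 0, 0], "angular": [0, 0, 0], "gripper": 0.7},
    {"translation": [0, 0, 0], "angular": [0, 0, 0], "gripper": 0.8},
    {"translation": [0, 0, 0], "angular": [0, 0, 0], "gripper": 1},
    {"translation": [0, 0, -0.5], "angular": [0, 0, 0], "gripper": 1},
    {"translation": [0, 0, -0.9], "angular": [0, 0, 0], "gripper": 1},
    {"translation": [0, 0, -0.95], "angular": [0, 0, 0], "gripper": 1},
    {"translation": [0, 0.4, -0.95], "angular": [0, 0, 0], "gripper": 1},
    {"translation": [0, 0, -0.5], "angular": [0, 0, 0], "gripper": 1}
  ]
}}

```text
t: 8.0
tool_pos: [0.4804, -0.1219, 0.1729]
tool_rot: [0.45, 3.106, -0.001]
contact_force: [-0.2, -0.9, -1.0]
opening: 0.0853
grip_force: 0.0
```

Run:
```python
from h import *
import pickle
im=ctrl.get_image("wrist");pickle.dump(im,open("w3.pkl","wb"));Q=pts(im).reshape(-1,3)
rep("bush",sel(Q,(.474,-.137),.03,.040,.06));rep("bear",sel(Q,(.59,.089),.035,.089,.096))
P=pts(ctrl.get_image("side")).reshape(-1,3);print(np.percentile(sel(P,(.47,-.14),.03,.03,.06)[:,2],[50,95,99]))
goto([.5906,.0893,.16],73.4)
```

```text
bush 470 circ [ 474.4 -137.1] 14.7 rect [ 474.2 -136.9] [28.6 28.4] 73.0 z 0.046
bear 1173 circ [590.4  87.5] 26.0 rect [590.6  77.6] [51.6 30.1] 1.0 z 0.092
[0.04124955 0.04756502 0.04816269]
shift [-1.119  5.858  0.338] turnz 0.011 cur yang 73.49 tilt [-0.006  -0.0007] t 8.1 pos [ 0.481  -0.1226  0.1734]
```

>>> {"op": "drive_tool", "data": {
  "steps": [
    {"translation": [-0.1, 0.5, 0], "angular": [0, 0, 0], "gripper": 1},
    {"translation": [-0.19, 0.98, 0], "angular": [0, 0, 0], "gripper": 1},
    {"translation": [-0.19, 0.98, 0], "angular": [0, 0, 0], "gripper": 1},
    {"translation": [-0.19, 0.98, 0], "angular": [0, 0, 0], "gripper": 1},
    {"translation": [-0.19, 0.98, 0], "angular": [0, 0, 0], "gripper": 1},
    {"translation": [-0.18, 0.98, 0], "angular": [0, 0, 0], "gripper": 1},
    {"translation": [-0.08, 0.46, 0.4], "angular": [0, 0, 0], "gripper": 1},
    {"translation": [0, 0, 0.6], "angular": [0, 0, 0], "gripper": 1}
  ]
}}

```text
t: 9.1
tool_pos: [0.5893, 0.0911, 0.1289]
tool_rot: [-0.449, -3.109, -0.0]
contact_force: [-0.1, -0.7, -0.6]
opening: 0.0851
grip_force: 0.0
```

Run:
```python
from h import *
goto([.5906,.0890,.0765],73.4)
```

```text
shift [-0.047 -0.041  1.309] turnz 0.022 cur yang 73.57 tilt [0.0001 0.0001] t 9.1 pos [0.5893 0.0911 0.1289]
```

>>> {"op": "drive_tool", "data": {
  "steps": [
    {"translation": [-0.05, -0.04, 0.5], "angular": [0, 0, 0], "gripper": 1},
    {"translation": [0, 0, 0.5], "angular": [0, 0, 0], "gripper": 1},
    {"translation": [0, 0, 0.25], "angular": [0, 0, 0], "gripper": 1},
    {"translation": [0, 0, 0], "angular": [0, 0, 0], "gripper": 1}
  ]
}}

```text
t: 9.6
tool_pos: [0.5898, 0.0875, 0.0793]
tool_rot: [-0.452, -3.107, 0.0]
contact_force: [-0.6, 0.1, -0.0]
opening: 0.0853
grip_force: 0.0
```

>>> {"op": "drive_tool", "data": {
  "steps": [
    {"translation": [0, 0, 0], "angular": [0, 0, 0], "gripper": 0},
    {"translation": [0, 0, 0], "angular": [0, 0, 0], "gripper": 0},
    {"translation": [0, 0, 0], "angular": [0, 0, 0], "gripper": 0},
    {"translation": [0, 0, 0], "angular": [0, 0, 0], "gripper": 0}
  ],
  "force": 40
}}

```text
t: 10.1
tool_pos: [0.5915, 0.0878, 0.082]
tool_rot: [0.451, 3.106, 0.001]
contact_force: [-0.8, 0.1, 5.7]
opening: 0.0492
grip_force: 41.7
```

Run:
```python
from h import *
im=ctrl.get_image("wrist");save(im,"w4.png",(180,420,130,430),2)
s=ctrl.get_image("side");save(s,"s4.png",(130,260,170,330),4)
Q=pts(im).reshape(-1,3);rep("bear",sel(Q,(.59,.089),.035,.088,.098))
goto([.5906,.0890,.0765],73.4)
```

```text
bear 6009 circ [586.3  90.1] 34.7 rect [589.2  88. ] [57.9 52.1] 36.1 z 0.0922
shift [0.03  0.022 0.139] turnz 0.009 cur yang 73.47 tilt [-0.0025  0.0007] t 10.2 pos [0.5915 0.0878 0.082 ]
```

View pics/w4.png

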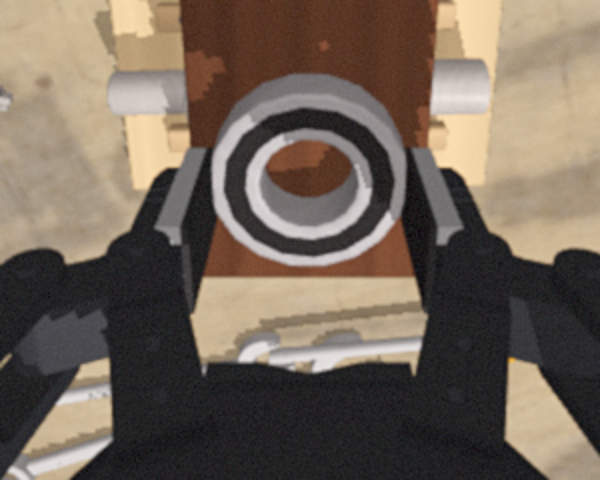

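View pics/s4.png

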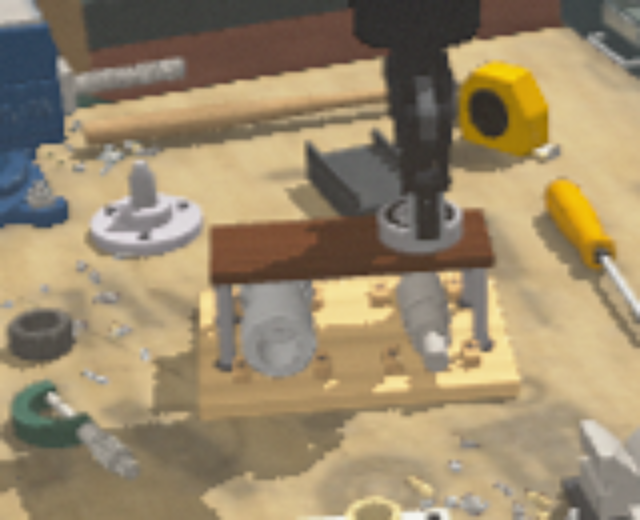

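The bearing sits between both pads (wrist crop 310,170), and the side crop shows fingertips near its lower edge. Lift gently and check.

>>> {"op": "drive_tool", "data": {
  "steps": [
    {"translation": [0, 0, -0.1], "angular": [0, 0, 0], "gripper": 0},
    {"translation": [0, 0, -0.15], "angular": [0, 0, 0], "gripper": 0},
    {"translation": [0, 0, -0.25], "angular": [0, 0, 0], "gripper": 0},
    {"translation": [0, 0, 0], "angular": [0, 0, 0], "gripper": 0}
  ]
}}

```text
t: 10.7
tool_pos: [0.5912, 0.0878, 0.1017]
tool_rot: [0.451, 3.107, 0.001]
contact_force: [1.1, 0.2, -1.5]
opening: 0.0494
grip_force: 41.6
```

Run:
```python
from h import *
im=ctrl.get_image("wrist");o=ctrl.get_obs();print(o["tool_pos"],o["opening"],o["grip_force"],o["contact_force"])
P=pts(im);Q=P.reshape(-1,3);z0=o["tool_pos"][2]
q=sel(Q,o["tool_pos"],.024,z0-.02,z0+.03);print(np.percentile(q[:,2]-z0,[2,10,50,90]).round(4));rep("bear",q)
A=np.c_[q[:,:2]-q[:,:2].mean(0),np.ones(len(q))]
k=abs(q[:,2]-np.median(q[:,2]))<.006;print(np.linalg.lstsq(A[k],q[k,2],rcond=None)[0])
save(im,"w5.png",(180,420,130,430),2)
```

```text
[0.59080175 0.08779074 0.10103191] 0.049495508644154335 41.60156847909093 [ 0.51726682 -0.02692644 -0.92722659]
[-0.0004  0.0073  0.0107  0.0115]
bear 5028 circ [590.8  87.8] 24.0 rect [590.8  87.8] [47.6 47.9] 54.3 z 0.1118
[-0.01114261  0.00223252  0.11165429]
```

View pics/w5.png

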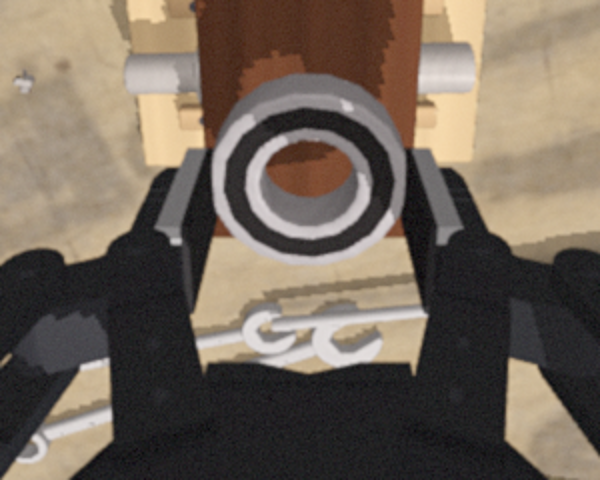

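The bearing is held level, its top 10.8 mm above the TCP. Check for clearance near the vise, and find its offset in the hand.

Run:
```python
from h import *
import pickle
ims=pickle.load(open("im0.pkl","rb"))
P=np.concatenate([pts(ims[n]).reshape(-1,3) for n in("scene","side")]+[pts(pickle.load(open("w1.pkl","rb"))).reshape(-1,3)])
for x in(.25,.30,.35,.4,.45):
  print(x,[ (lambda q: round(q[:,2].max(),3) if len(q) else 0)(P[(abs(P[:,0]-x)<.025)&(abs(P[:,1]-y)<.015)&(P[:,2]<.22)]) for y in (.30,.33,.36,.39,.42,.45)])
im=ctrl.get_image("wrist");o=ctrl.get_obs();R=Ro.from_rotvec(o["tool_rot"]).as_matrix()
L=(pts(im).reshape(-1,3)-o["tool_pos"])@R
q=L[(abs(L[:,2]+.0108)<.0015)&(abs(L[:,1])<.012)&(abs(L[:,0])<.035)]
for a in(.0,.006,.011):
  k=abs(abs(q[:,1])-a)<.002;print(a,np.percentile(q[k,0],[1,99]).round(4))
k=L[(abs(L[:,2]+.0108)<.0015)&(np.hypot(L[:,0],L[:,1])<.026)];print(k[:,:2].mean(0))
goto([.4705,.3210,.16],73.4)
```

```text
0.25 [np.float64(0.008), np.float64(0.005), np.float64(0.157), np.float64(0.161), np.float64(0.16), np.float64(0.162)]
0.3 [np.float64(0.006), np.float64(0.008), np.float64(0.163), np.float64(0.162), np.float64(0.162), np.float64(0.163)]
0.35 [np.float64(0.008), np.float64(0.046), np.float64(0.163), np.float64(0.163), np.float64(0.164), np.float64(0.162)]
0.4 [np.float64(0.007), np.float64(0.006), np.float64(0.034), np.float64(0.146), np.float64(0.147), np.float64(0.147)]
0.45 [np.float64(0.058), np.float64(0.057), np.float64(0.016), np.float64(0.142), np.float64(0.144), np.float64(0.143)]
0.0 [-0.024   0.0258]
0.006 [-0.0238  0.0255]
0.011 [-0.0219  0.0236]
[0.00210033 0.00023728]
shift [ 4.534  4.736 -1.487] turnz 0.008 cur yang 73.46 tilt [-0.0004  0.0001] t 10.8 pos [0.5905 0.0878 0.1006]
```

```bash
cat >> h.py <<'E'
def plan(pos,yang,n):
    o=ctrl.get_obs();R=Ro.from_rotvec(o["tool_rot"]).as_matrix();y=R[:,1];cur=np.degrees(np.arctan2(y[1],y[0]))
    w=(cur-yang+180)%360-180; d=np.array(pos)-o["tool_pos"]
    wt=np.ones(n); wt[[0,-1]]=.5; wt/=wt.sum(); turn=np.round(w*wt/8,2); e=np.zeros(3)
    for k in range(n):
        want=d*wt[k]+e; t=np.round(R.T@want/.04,2); e=want-R@t*.04
        print((t+0.).tolist(),turn[k]); R=R@Ro.from_rotvec([0,0,np.radians(turn[k]*8)]).as_matrix()
E
python3 - <<'E'
from h import *
import pickle
P=pts(pickle.load(open("w1.pkl","rb"))).reshape(-1,3)
q=P[(P[:,0]>.41)&(P[:,0]<.54)&(P[:,1]>.34)&(P[:,1]<.45)&(P[:,2]>.08)&(P[:,2]<.22)];print(q[:,1].min() if len(q) else 0)
ims=pickle.load(open("im0.pkl","rb"))
P=np.concatenate([pts(ims[n]).reshape(-1,3) for n in("scene","side")])
q=P[(P[:,0]>.41)&(P[:,0]<.54)&(P[:,1]>.34)&(P[:,1]<.5)&(P[:,2]>.08)&(P[:,2]<.22)];print(np.percentile(q[:,1],[0,1,5,20]))
print(ctrl.get_obs()["q"])
plan([.4705,.3210,.19],180,16)
E
```

```text
0
[0.38364456 0.38699698 0.38953623 0.39308495]
[ 2.29386105e-02  1.01283999e-01  1.78853804e+00 -1.47641764e-05
  1.25136443e+00 -1.25924348e+00]
[0.15, 0.16, -0.07] -0.44
[0.28, 0.33, -0.15] -0.89
[0.24, 0.37, -0.15] -0.89
[0.19, 0.39, -0.15] -0.89
[0.15, 0.42, -0.15] -0.89
[0.08, 0.42, -0.15] -0.89
[0.04, 0.44, -0.15] -0.89
[-0.02, 0.44, -0.15] -0.89
[-0.07, 0.43, -0.15] -0.89
[-0.13, 0.42, -0.15] -0.89
[-0.17, 0.4, -0.15] -0.89
[-0.23, 0.37, -0.15] -0.89
[-0.27, 0.34, -0.14] -0.89
[-0.31, 0.31, -0.15] -0.89
[-0.34, 0.27, -0.15] -0.89
[-0.19, 0.11, -0.08] -0.44
```

>>> {"op": "drive_tool", "data": {
  "steps": [
    {"translation": [0.15, 0.16, -0.07], "angular": [0, 0, -0.44], "gripper": 0},
    {"translation": [0.28, 0.33, -0.15], "angular": [0, 0, -0.89], "gripper": 0},
    {"translation": [0.24, 0.37, -0.15], "angular": [0, 0, -0.89], "gripper": 0},
    {"translation": [0.19, 0.39, -0.15], "angular": [0, 0, -0.89], "gripper": 0},
    {"translation": [0.15, 0.42, -0.15], "angular": [0, 0, -0.89], "gripper": 0},
    {"translation": [0.08, 0.42, -0.15], "angular": [0, 0, -0.89], "gripper": 0},
    {"translation": [0.04, 0.44, -0.15], "angular": [0, 0, -0.89], "gripper": 0},
    {"translation": [-0.02, 0.44, -0.15], "angular": [0, 0, -0.89], "gripper": 0}
  ]
}}

```text
t: 11.8
tool_pos: [0.5297, 0.205, 0.1448]
tool_rot: [0.998, -2.978, -0.0]
contact_force: [-0.5, 0.4, -1.2]
opening: 0.049
grip_force: 41.6
```

>>> {"op": "drive_tool", "data": {
  "steps": [
    {"translation": [-0.07, 0.43, -0.15], "angular": [0, 0, -0.89], "gripper": 0},
    {"translation": [-0.13, 0.42, -0.15], "angular": [0, 0, -0.89], "gripper": 0},
    {"translation": [-0.17, 0.4, -0.15], "angular": [0, 0, -0.89], "gripper": 0},
    {"translation": [-0.23, 0.37, -0.15], "angular": [0, 0, -0.89], "gripper": 0},
    {"translation": [-0.27, 0.34, -0.14], "angular": [0, 0, -0.89], "gripper": 0},
    {"translation": [-0.31, 0.31, -0.15], "angular": [0, 0, -0.89], "gripper": 0},
    {"translation": [-0.34, 0.27, -0.15], "angular": [0, 0, -0.89], "gripper": 0},
    {"translation": [-0.19, 0.11, -0.08], "angular": [0, 0, -0.44], "gripper": 0}
  ]
}}

```text
t: 12.8
tool_pos: [0.4699, 0.3215, 0.1898]
tool_rot: [2.228, -2.214, -0.0]
contact_force: [-0.4, -0.1, -1.1]
opening: 0.0492
grip_force: 41.6
```

>>> {"op": "drive_tool", "data": {
  "steps": [
    {"translation": [0, 0, 0], "angular": [0, 0, 0], "gripper": 0},
    {"translation": [0, 0, 0], "angular": [0, 0, 0], "gripper": 0}
  ]
}}

```text
t: 13.05
tool_pos: [0.4703, 0.3205, 0.1894]
tool_rot: [2.223, -2.218, -0.0]
contact_force: [-0.1, 0.5, -1.7]
opening: 0.0492
grip_force: 41.6
```

Run:
```python
from h import *
im=ctrl.get_image("wrist");o=ctrl.get_obs();R=Ro.from_rotvec(o["tool_rot"]).as_matrix()
Q=pts(im).reshape(-1,3)
rep("collar",sel(Q,(.4705,.321),.03,.018,.026));rep("top",sel(Q,(.4705,.321),.03,.050,.06));rep("foot",sel(Q,(.4705,.321),.05,.006,.014))
L=(Q-o["tool_pos"])@R
q=L[(abs(L[:,2]+.0108)<.0015)&(abs(L[:,1])<.012)&(abs(L[:,0])<.035)]
for a in(.0,.006,.011):
  k=abs(abs(q[:,1])-a)<.002;print(a,np.percentile(q[k,0],[1,99]).round(4))
print(o["q"])
goto([.4705,.3210,.19],180); save(im,"w6.png")
```

```text
collar 626 circ [470.2 320.5] 19.1 rect [469.9 320. ] [37.1 37.2] 3.5 z 0.022
top 105 circ [470.3 319.9] 5.9 rect [470.3 320.1] [11.1 11.2] 62.6 z 0.0533
foot 2874 circ [470.2 320.2] 39.9 rect [470.2 320.1] [78.9 78.7] 65.8 z 0.0101
0.0 [-0.0222  0.0276]
0.006 [-0.0216  0.0271]
0.011 [-0.0199  0.0255]
[ 4.67330014e-01 -4.97821758e-02  1.78626481e+00 -1.59272839e-04
  1.40592687e+00 -2.67636922e+00]
shift [-0.014 -0.003 -0.015] turnz 0.015 cur yang -179.88 tilt [0.0005 0.0007] t 13.1 pos [0.4704 0.3204 0.1894]
```

View pics/w6.png

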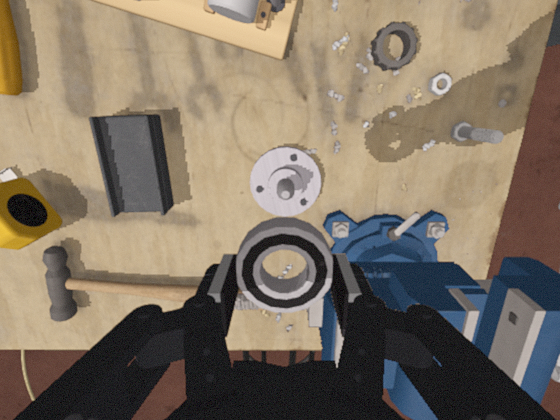

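The bearing is held at (285,265) and the post (286,185) lies directly ahead, with the vise clear on the right. I lower to just above the tip, then remeasure.

>>> {"op": "drive_tool", "data": {
  "steps": [
    {"translation": [-0.05, 0, 0.4], "angular": [0, 0, 0], "gripper": 0},
    {"translation": [0, 0, 0.8], "angular": [0, 0, 0], "gripper": 0},
    {"translation": [0, 0, 0.8], "angular": [0, 0, 0], "gripper": 0},
    {"translation": [0, 0, 0.7], "angular": [0, 0, 0], "gripper": 0},
    {"translation": [0, 0, 0.4], "angular": [0, 0, 0], "gripper": 0},
    {"translation": [0, 0, 0], "angular": [0, 0, 0], "gripper": 0},
    {"translation": [0, 0, 0], "angular": [0, 0, 0], "gripper": 0}
  ]
}}

```text
t: 13.98
tool_pos: [0.4712, 0.3233, 0.067]
tool_rot: [-2.224, 2.217, -0.001]
contact_force: [0.1, -0.1, -0.1]
opening: 0.0491
grip_force: 41.7
```

Run:
```python
from h import *
im=ctrl.get_image("wrist");o=ctrl.get_obs();R=Ro.from_rotvec(o["tool_rot"]).as_matrix()
L=(pts(im).reshape(-1,3)-o["tool_pos"])@R
q=L[(abs(L[:,2]+.0108)<.0015)&(abs(L[:,1])<.012)&(abs(L[:,0])<.035)]
for a in(.0,.006,.011):
  k=abs(abs(q[:,1])-a)<.002;print(a,np.percentile(q[k,0],[1,99]).round(4))
t=L[(np.hypot(L[:,0],L[:,1])<.0115)&(L[:,2]>-.007)];z=o["tool_pos"][2]-t[:,2]
k=z>.051;print("post top in tool",t[k].mean(0),k.sum(),t[k].min(0),t[k].max(0))
print(o["contact_force"],o["tool_pos"]); save(im,"w7.png",(170,350,180,390),3)
```

```text
0.0 [-0.0212  0.0278]
0.006 [-0.0208  0.0271]
0.011 [-0.0194  0.0253]
post top in tool [-0.00643565  0.00108228  0.00059901] 550 [-0.01086281 -0.0102836  -0.00695455] [0.00365053 0.01136325 0.01617126]
[-0.98162625 -0.92135118 -1.22321142] [0.47151641 0.32340758 0.06745072]
```

View pics/w7.png

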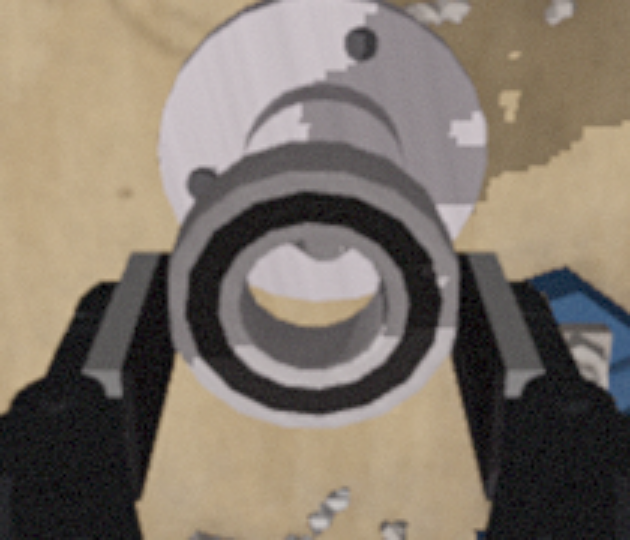

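The post tip shows centred left-right in the bore (320,245) as seen in the crop, consistent with the tilted view. I go down slowly.

>>> {"op": "drive_tool", "data": {
  "steps": [
    {"translation": [0, 0.03, 0.15], "angular": [0, 0, 0], "gripper": 0},
    {"translation": [0, 0, 0.2], "angular": [0, 0, 0], "gripper": 0},
    {"translation": [0, 0, 0.1], "angular": [0, 0, 0], "gripper": 0},
    {"translation": [0, 0, 0], "angular": [0, 0, 0], "gripper": 0}
  ]
}}

```text
t: 14.52
tool_pos: [0.4687, 0.3227, 0.0471]
tool_rot: [2.224, -2.217, -0.001]
contact_force: [0.1, -0.3, -0.8]
opening: 0.0486
grip_force: 41.7
```

Run:
```python
from h import *
im=ctrl.get_image("wrist");o=ctrl.get_obs();R=Ro.from_rotvec(o["tool_rot"]).as_matrix()
L=(pts(im).reshape(-1,3)-o["tool_pos"])@R
q=L[(abs(L[:,2]+.0108)<.0015)&(abs(L[:,1])<.012)&(abs(L[:,0])<.035)]
k=abs(q[:,1])<.002;print(np.percentile(q[k,0],[1,99]).round(4))
print(o["contact_force"],o["tool_pos"]); save(im,"w8.png",(170,350,180,390),3)
```

```text
[-0.0218  0.0272]
[-0.1431156  -0.49259118 -0.7016489 ] [0.4690558  0.32279081 0.04756086]
```

View pics/w8.png

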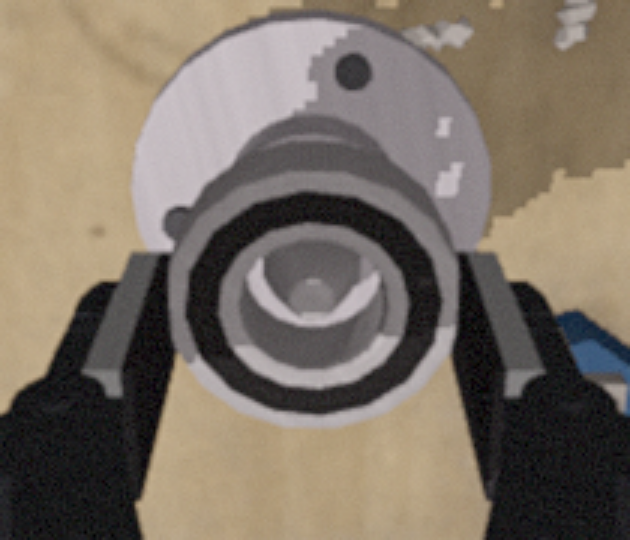

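The post tip (312,290) sits centred in the bore (315,300) with no contact force. Continue down to the collar.

>>> {"op": "drive_tool", "data": {
  "steps": [
    {"translation": [0, -0.015, 0.12], "angular": [0, 0, 0], "gripper": 0},
    {"translation": [0, 0, 0.2], "angular": [0, 0, 0], "gripper": 0},
    {"translation": [0, 0, 0.12], "angular": [0, 0, 0], "gripper": 0},
    {"translation": [0, 0, 0], "angular": [0, 0, 0], "gripper": 0}
  ]
}}

```text
t: 15.08
tool_pos: [0.4693, 0.3226, 0.0294]
tool_rot: [2.224, -2.217, -0.001]
contact_force: [0.6, 0.5, -1.1]
opening: 0.0493
grip_force: 41.7
```

>>> {"op": "drive_tool", "data": {
  "steps": [
    {"translation": [0, 0, 0.025], "angular": [0, 0, 0], "gripper": 0},
    {"translation": [0, 0, 0.015], "angular": [0, 0, 0], "gripper": 0},
    {"translation": [0, 0, 0], "angular": [0, 0, 0], "gripper": 0}
  ]
}}

```text
t: 15.45
tool_pos: [0.4699, 0.3229, 0.0288]
tool_rot: [-2.225, 2.218, -0.0]
contact_force: [0.3, 0.3, -0.7]
opening: 0.0491
grip_force: 41.7
```

>>> {"op": "drive_tool", "data": {
  "steps": [
    {"translation": [0, 0, 0.025], "angular": [0, 0, 0], "gripper": 0},
    {"translation": [0, 0, 0], "angular": [0, 0, 0], "gripper": 0}
  ]
}}

```text
t: 15.7
tool_pos: [0.4698, 0.3229, 0.0277]
tool_rot: [2.225, -2.218, -0.0]
contact_force: [0.2, -1.0, -1.9]
opening: 0.0493
grip_force: 41.7
```

>>> {"op": "drive_tool", "data": {
  "steps": [
    {"translation": [0, 0, 0.025], "angular": [0, 0, 0], "gripper": 0},
    {"translation": [0, 0, 0], "angular": [0, 0, 0], "gripper": 0}
  ]
}}

```text
t: 15.95
tool_pos: [0.4699, 0.3229, 0.0271]
tool_rot: [2.225, -2.218, 0.0]
contact_force: [-1.2, -0.5, 2.4]
opening: 0.0491
grip_force: 42.0
```

>>> {"op": "drive_tool", "data": {
  "steps": [
    {"translation": [0, 0, 0.02], "angular": [0, 0, 0], "gripper": 0},
    {"translation": [0, 0, 0], "angular": [0, 0, 0], "gripper": 0}
  ]
}}

```text
t: 16.2
tool_pos: [0.47, 0.3229, 0.027]
tool_rot: [2.225, -2.217, 0.0]
contact_force: [-4.1, -2.3, 6.7]
opening: 0.0496
grip_force: 42.5
```

>>> {"op": "drive_tool", "data": {
  "steps": [
    {"translation": [0, 0, 0], "angular": [0, 0, 0], "gripper": 0.8},
    {"translation": [0, 0, 0], "angular": [0, 0, 0], "gripper": 1},
    {"translation": [0, 0, 0], "angular": [0, 0, 0], "gripper": 1},
    {"translation": [0, 0, -0.4], "angular": [0, 0, 0], "gripper": 1},
    {"translation": [0, 0, -0.9], "angular": [0, 0, 0], "gripper": 1},
    {"translation": [0, 0, -0.95], "angular": [0, 0, 0], "gripper": 1},
    {"translation": [0, 0, -0.95], "angular": [0, 0, 0], "gripper": 1},
    {"translation": [0, 0, -0.4], "angular": [0, 0, 0], "gripper": 1}
  ]
}}

```text
t: 17.2
tool_pos: [0.4713, 0.3237, 0.174]
tool_rot: [-2.221, 2.214, -0.003]
contact_force: [0.3, 0.9, -0.9]
opening: 0.0856
grip_force: 0.0
```

Run:
```python
from h import *
im=ctrl.get_image("wrist");Q=pts(im).reshape(-1,3)
rep("bearing",sel(Q,(.4703,.3205),.035,.033,.041))
q=sel(Q,(.4703,.3205),.024,.033,.040);q=q[np.hypot(q[:,0]-.4703,q[:,1]-.3203)>.015]
A=np.c_[q[:,:2]-q[:,:2].mean(0),np.ones(len(q))];print(np.linalg.lstsq(A,q[:,2],rcond=None)[0])
w=np.degrees
plan([.548,.1005,.16],73.4,16)
```

```text
bearing 1654 circ [471.  320.1] 25.7 rect [471.1 320. ] [50.5 50.2] 1.6 z 0.037
[ 0.00203251 -0.00203397  0.03716432]
[0.19, -0.06, 0.01] 0.44
[0.36, -0.15, 0.03] 0.89
[0.34, -0.19, 0.02] 0.89
[0.32, -0.24, 0.03] 0.89
[0.29, -0.27, 0.02] 0.89
[0.25, -0.3, 0.02] 0.89
[0.2, -0.33, 0.03] 0.89
[0.17, -0.36, 0.02] 0.89
[0.12, -0.38, 0.03] 0.89
[0.08, -0.38, 0.02] 0.89
[0.02, -0.39, 0.03] 0.89
[-0.02, -0.4, 0.02] 0.89
[-0.07, -0.38, 0.03] 0.89
[-0.12, -0.38, 0.02] 0.89
[-0.17, -0.36, 0.03] 0.89
[-0.1, -0.16, 0.01] 0.44
```

The bearing rests level on the collar with its top at 37 mm, as it must be. Next the board.

>>> {"op": "drive_tool", "data": {
  "steps": [
    {"translation": [0.19, -0.06, 0.01], "angular": [0, 0, 0.44], "gripper": 1},
    {"translation": [0.36, -0.15, 0.03], "angular": [0, 0, 0.89], "gripper": 1},
    {"translation": [0.34, -0.19, 0.02], "angular": [0, 0, 0.89], "gripper": 1},
    {"translation": [0.32, -0.24, 0.03], "angular": [0, 0, 0.89], "gripper": 1},
    {"translation": [0.29, -0.27, 0.02], "angular": [0, 0, 0.89], "gripper": 1},
    {"translation": [0.25, -0.3, 0.02], "angular": [0, 0, 0.89], "gripper": 1},
    {"translation": [0.2, -0.33, 0.03], "angular": [0, 0, 0.89], "gripper": 1},
    {"translation": [0.17, -0.36, 0.02], "angular": [0, 0, 0.89], "gripper": 1}
  ]
}}

```text
t: 18.25
tool_pos: [0.5072, 0.2105, 0.1609]
tool_rot: [0.985, -2.98, -0.0]
contact_force: [-0.8, -0.6, 0.4]
opening: 0.0856
grip_force: 0.0
```

>>> {"op": "drive_tool", "data": {
  "steps": [
    {"translation": [0.12, -0.38, 0.03], "angular": [0, 0, 0.89], "gripper": 1},
    {"translation": [0.08, -0.38, 0.02], "angular": [0, 0, 0.89], "gripper": 1},
    {"translation": [0.02, -0.39, 0.03], "angular": [0, 0, 0.89], "gripper": 1},
    {"translation": [-0.02, -0.4, 0.02], "angular": [0, 0, 0.89], "gripper": 1},
    {"translation": [-0.07, -0.38, 0.03], "angular": [0, 0, 0.89], "gripper": 1},
    {"translation": [-0.12, -0.38, 0.02], "angular": [0, 0, 0.89], "gripper": 1},
    {"translation": [-0.17, -0.36, 0.03], "angular": [0, 0, 0.89], "gripper": 1},
    {"translation": [-0.1, -0.16, 0.01], "angular": [0, 0, 0.44], "gripper": 1}
  ]
}}

```text
t: 19.25
tool_pos: [0.5453, 0.0988, 0.1533]
tool_rot: [-0.456, -3.106, 0.001]
contact_force: [0.3, -0.1, -0.5]
opening: 0.0857
grip_force: 0.0
```

>>> {"op": "drive_tool", "data": {
  "steps": [
    {"translation": [0, 0, 0], "angular": [0, 0, 0], "gripper": 1},
    {"translation": [0, 0, 0], "angular": [0, 0, 0], "gripper": 1}
  ]
}}

```text
t: 19.5
tool_pos: [0.5456, 0.0998, 0.1543]
tool_rot: [-0.45, -3.108, 0.0]
contact_force: [-0.6, 0.2, 1.2]
opening: 0.0855
grip_force: 0.0
```

```bash
cat >> h.py <<'E'
def board(Q,c,zl,zh,r=.11):
    q=sel(Q,c,r,zl,zh); a=cv2.minAreaRect((q[:,:2]*1000).astype(np.float32)); print("board",len(q),a,np.median(q[:,2]).round(4))
E
python3 - <<'E'
from h import *
im=ctrl.get_image("wrist");Q=pts(im).reshape(-1,3)
board(Q,(.548,.1),.074,.08)
goto([.5485,.1005,.062],73.4)
E
```

```text
board 17252 ((549.6996459960938, 100.755859375), (67.13693237304688, 172.4346466064453), 73.45316314697266) 0.0773
shift [-0.066  0.034  2.313] turnz 0.016 cur yang 73.53 tilt [ 0.001  -0.0002] t 19.55 pos [0.5457 0.0999 0.1545]
```

>>> {"op": "drive_tool", "data": {
  "steps": [
    {"translation": [-0.09, 0.05, 0.3], "angular": [0, 0, 0], "gripper": 1},
    {"translation": [0, 0, 0.7], "angular": [0, 0, 0], "gripper": 1},
    {"translation": [0, 0, 0.7], "angular": [0, 0, 0], "gripper": 1},
    {"translation": [0, 0, 0.4], "angular": [0, 0, 0], "gripper": 1},
    {"translation": [0, 0, 0.2], "angular": [0, 0, 0], "gripper": 1},
    {"translation": [0, 0, 0], "angular": [0, 0, 0], "gripper": 1},
    {"translation": [0, 0, 0], "angular": [0, 0, 0], "gripper": 1}
  ]
}}

```text
t: 20.42
tool_pos: [0.551, 0.1006, 0.0643]
tool_rot: [0.451, 3.107, 0.001]
contact_force: [-0.9, 0.2, 0.4]
opening: 0.0853
grip_force: 0.0
```

>>> {"op": "drive_tool", "data": {
  "steps": [
    {"translation": [0, 0, 0], "angular": [0, 0, 0], "gripper": 0.5},
    {"translation": [0, 0, 0], "angular": [0, 0, 0], "gripper": 0.5},
    {"translation": [0, 0, 0], "angular": [0, 0, 0], "gripper": 0.5},
    {"translation": [0, 0, 0], "angular": [0, 0, 0], "gripper": 0.5}
  ],
  "force": 35
}}

```text
t: 20.92
tool_pos: [0.5511, 0.1006, 0.0645]
tool_rot: [0.451, 3.107, 0.001]
contact_force: [-0.0, -0.2, 6.2]
opening: 0.0658
grip_force: 39.7
```

Run:
```python
from h import *
im=ctrl.get_image("wrist");save(im,"w9.png",(160,400,100,460),2)
s=ctrl.get_image("side");save(s,"s9.png",(130,250,190,330),4)
goto([.5496,.1008,.0625],73.4)
```

```text
shift [ 0.038 -0.005  0.051] turnz 0.009 cur yang 73.47 tilt [-0.0021  0.0007] t 21.02 pos [0.5511 0.1006 0.0646]
```

View pics/s9.png

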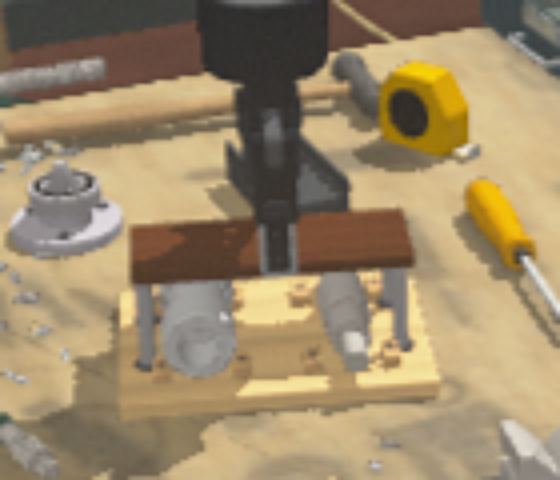

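The fingers grip the board at mid-length (crop 278,250), tips level with its underside. I lift and carry it beside the pile, keeping the pile in view.

>>> {"op": "drive_tool", "data": {
  "steps": [
    {"translation": [0, 0, -0.1], "angular": [0, 0, 0], "gripper": 0.5},
    {"translation": [0, 0, -0.2], "angular": [0, 0, 0], "gripper": 0.5},
    {"translation": [0, 0, -0.5], "angular": [0, 0, 0], "gripper": 0.5},
    {"translation": [0, 0, -0.8], "angular": [0, 0, 0], "gripper": 0.5},
    {"translation": [0, 0, -0.8], "angular": [0, 0, 0], "gripper": 0.5},
    {"translation": [0, 0, -0.6], "angular": [0, 0, 0], "gripper": 0.5}
  ]
}}

```text
t: 21.78
tool_pos: [0.5508, 0.1005, 0.1864]
tool_rot: [0.451, 3.106, 0.001]
contact_force: [0.2, -0.3, -1.4]
opening: 0.0655
grip_force: 39.3
```

Run:
```python
from h import *
o=ctrl.get_obs();print(o["opening"],o["grip_force"],o["contact_force"])
im=ctrl.get_image("side");save(im,"s10.png",(60,260,150,400),3)
plan([.533,-.17,.23],84.4,10)
```

```text
0.06546117918091497 39.27599787712097 [ 0.18323361 -0.31501346 -1.42753394]
[-0.08, -0.37, -0.06] -0.08
[-0.16, -0.74, -0.11] -0.15
[-0.13, -0.74, -0.11] -0.15
[-0.13, -0.74, -0.11] -0.15
[-0.11, -0.75, -0.11] -0.15
[-0.09, -0.74, -0.11] -0.15
[-0.07, -0.75, -0.12] -0.15
[-0.06, -0.76, -0.11] -0.15
[-0.05, -0.75, -0.11] -0.15
[-0.01, -0.37, -0.06] -0.08
```

View pics/s10.png

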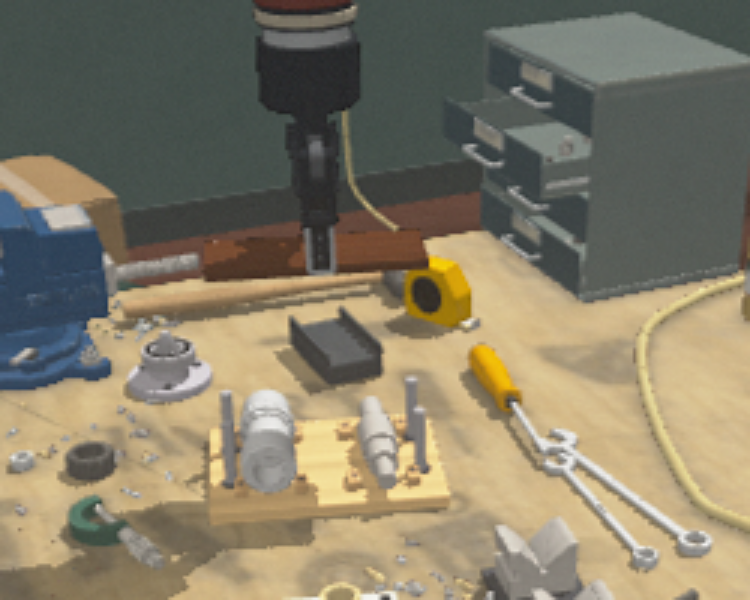

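The board is held level, and chuck (270,440) and shaft (378,440) are exposed below. Move beside the pile.

>>> {"op": "drive_tool", "data": {
  "steps": [
    {"translation": [-0.08, -0.37, -0.06], "angular": [0, 0, -0.08], "gripper": 0.5},
    {"translation": [-0.16, -0.74, -0.11], "angular": [0, 0, -0.15], "gripper": 0.5},
    {"translation": [-0.13, -0.74, -0.11], "angular": [0, 0, -0.15], "gripper": 0.5},
    {"translation": [-0.13, -0.74, -0.11], "angular": [0, 0, -0.15], "gripper": 0.5},
    {"translation": [-0.11, -0.75, -0.11], "angular": [0, 0, -0.15], "gripper": 0.5},
    {"translation": [-0.09, -0.74, -0.11], "angular": [0, 0, -0.15], "gripper": 0.5},
    {"translation": [-0.07, -0.75, -0.12], "angular": [0, 0, -0.15], "gripper": 0.5},
    {"translation": [-0.06, -0.76, -0.11], "angular": [0, 0, -0.15], "gripper": 0.5}
  ]
}}

```text
t: 22.82
tool_pos: [0.5336, -0.1261, 0.2172]
tool_rot: [0.204, 3.134, -0.0]
contact_force: [-0.1, -0.6, -1.1]
opening: 0.0655
grip_force: 39.3
```

>>> {"op": "drive_tool", "data": {
  "steps": [
    {"translation": [-0.05, -0.75, -0.11], "angular": [0, 0, -0.15], "gripper": 0.5},
    {"translation": [-0.01, -0.37, -0.06], "angular": [0, 0, -0.08], "gripper": 0.5},
    {"translation": [0, 0, 0], "angular": [0, 0, 0], "gripper": 0.5},
    {"translation": [0, 0, 0], "angular": [0, 0, 0], "gripper": 0.5}
  ]
}}

```text
t: 23.32
tool_pos: [0.5306, -0.1691, 0.2233]
tool_rot: [-0.154, -3.137, -0.001]
contact_force: [0.2, 0.9, -0.5]
opening: 0.0654
grip_force: 39.3
```

Run:
```python
from h import *
im=ctrl.get_image("wrist");save(im,"w11.png");Q=pts(im).reshape(-1,3)
import pickle;pickle.dump((im,ctrl.get_obs()),open("w11.pkl","wb"))
board(Q,(.517,-.34),.024,.031,.12)
o=ctrl.get_obs();R=Ro.from_rotvec(o["tool_rot"]).as_matrix();L=(Q-o["tool_pos"])@R
m=(abs(L[:,0])<.11)&(abs(L[:,1])<.06)&(L[:,2]<0)&(L[:,2]>-.03)
print(np.percentile(L[m,2],[5,30,50,70]).round(4))
k=m&(abs(L[:,2]-np.median(L[m,2]))<.004);print(cv2.minAreaRect((L[k,:2]*1000).astype(np.float32)))
A=np.c_[L[k,:2],np.ones(k.sum())];print("plane",np.linalg.lstsq(A,L[k,2],rcond=None)[0])
goto([.517,-.34,.2],84.4)
```

```text
board 8239 ((519.5742797851562, -339.99432373046875), (67.90045928955078, 171.8491973876953), 84.25554656982422) 0.0274
[-0.0141 -0.0131 -0.0128 -0.0125]
((12.63943862915039, 0.21302032470703125), (150.4713897705078, 90.99671936035156), 0.1975371539592743)
plane [ 4.15568847e-05  1.40517264e-03 -1.27564902e-02]
shift [-0.079 -4.289  0.579] turnz -0.0 cur yang 84.4 tilt [0.0004 0.0005] t 23.38 pos [ 0.5306 -0.169   0.2232]
```

View pics/w11.png

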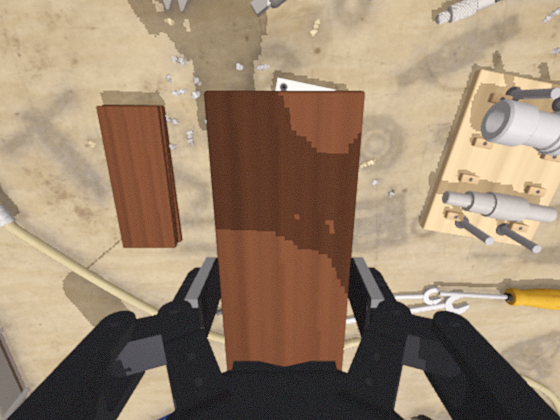

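The held board is square in the pads and the pile at (140,175) is in full view (centre 519.6, -340 mm, 171.8 mm long as specified). I carry it over and go down.

>>> {"op": "drive_tool", "data": {
  "steps": [
    {"translation": [-0.04, -0.4, 0], "angular": [0, 0, 0], "gripper": 0.5},
    {"translation": [-0.04, -0.9, 0], "angular": [0, 0, 0], "gripper": 0.5},
    {"translation": [-0.04, -0.95, 0.3], "angular": [0, 0, 0], "gripper": 0.5},
    {"translation": [-0.04, -0.95, 0.6], "angular": [0, 0, 0], "gripper": 0.5},
    {"translation": [-0.03, -0.7, 0.7], "angular": [0, 0, 0], "gripper": 0.5},
    {"translation": [0, -0.38, 0.8], "angular": [0, 0, 0], "gripper": 0.5},
    {"translation": [0, 0, 0.8], "angular": [0, 0, 0], "gripper": 0.5},
    {"translation": [0, 0, 0.5], "angular": [0, 0, 0], "gripper": 0.5}
  ]
}}

```text
t: 24.38
tool_pos: [0.5204, -0.3411, 0.0732]
tool_rot: [-0.155, -3.136, -0.002]
contact_force: [1.3, -1.1, -2.1]
opening: 0.0658
grip_force: 39.3
```

>>> {"op": "drive_tool", "data": {
  "steps": [
    {"translation": [0, 0, 0.4], "angular": [0, 0, 0], "gripper": 0.5},
    {"translation": [0, 0, 0.2], "angular": [0, 0, 0], "gripper": 0.5},
    {"translation": [0, 0, 0], "angular": [0, 0, 0], "gripper": 0.5},
    {"translation": [0, 0, 0], "angular": [0, 0, 0], "gripper": 0.5}
  ]
}}

```text
t: 24.88
tool_pos: [0.5221, -0.3415, 0.0528]
tool_rot: [0.154, 3.136, -0.002]
contact_force: [-0.4, 0.3, -1.6]
opening: 0.0658
grip_force: 39.3
```

Run:
```python
from h import *
goto([.5213,-.3402,.0236],84.3)
```

```text
shift [0.025 0.032 0.729] turnz 0.008 cur yang 84.36 tilt [-0.0017 -0.0012] t 24.88 pos [ 0.5221 -0.3415  0.0528]
```

>>> {"op": "drive_tool", "data": {
  "steps": [
    {"translation": [0.02, 0.03, 0.3], "angular": [0, 0, 0], "gripper": 0.5},
    {"translation": [0, 0, 0.25], "angular": [0, 0, 0], "gripper": 0.5},
    {"translation": [0, 0, 0.05], "angular": [0, 0, 0], "gripper": 0.5},
    {"translation": [0, 0, 0], "angular": [0, 0, 0], "gripper": 0.5},
    {"translation": [0, 0, 0], "angular": [0, 0, 0], "gripper": 0.5}
  ]
}}

```text
t: 25.5
tool_pos: [0.5209, -0.34, 0.0278]
tool_rot: [0.155, 3.137, -0.001]
contact_force: [0.1, -0.0, -1.3]
opening: 0.0656
grip_force: 39.3
```

>>> {"op": "drive_tool", "data": {
  "steps": [
    {"translation": [0, 0, 0.05], "angular": [0, 0, 0], "gripper": 0.5},
    {"translation": [0, 0, 0], "angular": [0, 0, 0], "gripper": 0.5}
  ]
}}

```text
t: 25.75
tool_pos: [0.5207, -0.3398, 0.0255]
tool_rot: [-0.155, -3.138, -0.0]
contact_force: [0.1, 0.3, -1.7]
opening: 0.0655
grip_force: 39.3
```

Run:
```python
from h import *
goto([.5213,-.3402,.0236],84.3)
```

```text
shift [-0.017 -0.008  0.047] turnz 0.006 cur yang 84.35 tilt [0. 0.] t 25.75 pos [ 0.5207 -0.3398  0.0255]
```

>>> {"op": "drive_tool", "data": {
  "steps": [
    {"translation": [0, 0, 0.025], "angular": [0, 0, 0], "gripper": 0.5},
    {"translation": [0, 0, 0], "angular": [0, 0, 0], "gripper": 0.5}
  ]
}}

```text
t: 26.0
tool_pos: [0.5206, -0.3398, 0.0244]
tool_rot: [-0.155, -3.138, -0.0]
contact_force: [0.1, -0.5, -1.6]
opening: 0.0655
grip_force: 39.3
```

>>> {"op": "drive_tool", "data": {
  "steps": [
    {"translation": [0, 0, 0.025], "angular": [0, 0, 0], "gripper": 0.5},
    {"translation": [0, 0, 0], "angular": [0, 0, 0], "gripper": 0.5}
  ]
}}

```text
t: 26.25
tool_pos: [0.5208, -0.3399, 0.0236]
tool_rot: [0.155, 3.138, -0.0]
contact_force: [0.5, 0.0, -0.1]
opening: 0.0656
grip_force: 39.4
```

>>> {"op": "drive_tool", "data": {
  "steps": [
    {"translation": [0, 0, 0.015], "angular": [0, 0, 0], "gripper": 0.5},
    {"translation": [0, 0, 0], "angular": [0, 0, 0], "gripper": 0.5}
  ]
}}

```text
t: 26.5
tool_pos: [0.5208, -0.3399, 0.0236]
tool_rot: [-0.155, -3.138, -0.0]
contact_force: [-3.0, 1.0, 5.5]
opening: 0.0658
grip_force: 40.0
```

>>> {"op": "drive_tool", "data": {
  "steps": [
    {"translation": [0, 0, 0], "angular": [0, 0, 0], "gripper": 0.9},
    {"translation": [0, 0, 0], "angular": [0, 0, 0], "gripper": 1},
    {"translation": [0, 0, 0], "angular": [0, 0, 0], "gripper": 1},
    {"translation": [0, 0, -0.4], "angular": [0, 0, 0], "gripper": 1},
    {"translation": [0, 0, -0.9], "angular": [0, 0, 0], "gripper": 1},
    {"translation": [0, 0, -0.95], "angular": [0, 0, 0], "gripper": 1},
    {"translation": [0, 0, -0.95], "angular": [0, 0, 0], "gripper": 1},
    {"translation": [0, 0.3, -0.95], "angular": [0, 0, 0], "gripper": 1}
  ]
}}

```text
t: 27.5
tool_pos: [0.522, -0.3284, 0.1917]
tool_rot: [0.156, 3.136, -0.002]
contact_force: [0.2, -0.5, -0.2]
opening: 0.0855
grip_force: 0.0
```

Run:
```python
from h import *
im=ctrl.get_image("wrist");Q=pts(im).reshape(-1,3)
board(Q,(.52,-.34),.033,.040,.12);board(Q,(.52,-.34),.010,.026,.12)
q=sel(Q,(.52,-.34),.12,.033,.040);A=np.c_[q[:,:2]-q[:,:2].mean(0),np.ones(len(q))];print(np.linalg.lstsq(A,q[:,2],rcond=None)[0])
s=pts(ctrl.get_image("side")).reshape(-1,3);board(s,(.52,-.34),.034,.040,.12)
plan([.53,.09,.26],-16.6,14)
```

```text
board 10376 ((519.119873046875, -339.6084899902344), (67.02723693847656, 171.27903747558594), 84.36682891845703) 0.0363
board 7 ((429.9686584472656, -359.0350646972656), (6.15846586227417, 0.016397101804614067), 84.04594421386719) 0.017
[ 0.00074372 -0.00122886  0.03625828]
board 2729 ((516.0535278320312, -340.7815246582031), (70.46239471435547, 172.38800048828125), 84.0346450805664) 0.0364
[0.03, 0.4, -0.06] 0.49
[0.13, 0.8, -0.13] 0.97
[0.22, 0.77, -0.13] 0.97
[0.33, 0.73, -0.13] 0.97
[0.43, 0.69, -0.12] 0.97
[0.52, 0.62, -0.13] 0.97
[0.59, 0.54, -0.13] 0.97
[0.66, 0.46, -0.13] 0.97
[0.72, 0.36, -0.12] 0.97
[0.76, 0.27, -0.13] 0.97
[0.79, 0.16, -0.13] 0.97
[0.8, 0.05, -0.13] 0.97
[0.81, -0.06, -0.12] 0.97
[0.39, -0.08, -0.07] 0.49
```

The board lies flat on the pile within 0.6 mm and 0.1° of it. Now back over the carrier with the hand turned for the chuck.

>>> {"op": "drive_tool", "data": {
  "steps": [
    {"translation": [0.03, 0.4, -0.06], "angular": [0, 0, 0.49], "gripper": 1},
    {"translation": [0.13, 0.8, -0.13], "angular": [0, 0, 0.97], "gripper": 1},
    {"translation": [0.22, 0.77, -0.13], "angular": [0, 0, 0.97], "gripper": 1},
    {"translation": [0.33, 0.73, -0.13], "angular": [0, 0, 0.97], "gripper": 1},
    {"translation": [0.43, 0.69, -0.12], "angular": [0, 0, 0.97], "gripper": 1},
    {"translation": [0.52, 0.62, -0.13], "angular": [0, 0, 0.97], "gripper": 1},
    {"translation": [0.59, 0.54, -0.13], "angular": [0, 0, 0.97], "gripper": 1},
    {"translation": [0.66, 0.46, -0.13], "angular": [0, 0, 0.97], "gripper": 1}
  ]
}}

```text
t: 28.6
tool_pos: [0.5253, -0.0853, 0.2273]
tool_rot: [-1.668, -2.662, 0.0]
contact_force: [0.5, 0.8, -0.1]
opening: 0.0852
grip_force: 0.0
```

>>> {"op": "drive_tool", "data": {
  "steps": [
    {"translation": [0.72, 0.36, -0.12], "angular": [0, 0, 0.97], "gripper": 1},
    {"translation": [0.76, 0.27, -0.13], "angular": [0, 0, 0.97], "gripper": 1},
    {"translation": [0.79, 0.16, -0.13], "angular": [0, 0, 0.97], "gripper": 1},
    {"translation": [0.8, 0.05, -0.13], "angular": [0, 0, 0.97], "gripper": 1},
    {"translation": [0.81, -0.06, -0.12], "angular": [0, 0, 0.97], "gripper": 1},
    {"translation": [0.39, -0.08, -0.07], "angular": [0, 0, 0.49], "gripper": 1},
    {"translation": [0, 0, 0], "angular": [0, 0, 0], "gripper": 1},
    {"translation": [0, 0, 0], "angular": [0, 0, 0], "gripper": 1}
  ]
}}

```text
t: 29.6
tool_pos: [0.528, 0.0903, 0.255]
tool_rot: [2.518, 1.878, -0.001]
contact_force: [0.1, -0.2, 0.0]
opening: 0.0855
grip_force: 0.0
```

Run:
```python
from h import *
import pickle
im=ctrl.get_image("wrist");pickle.dump(im,open("w12.pkl","wb"));save(im,"w12.png")
Q=pts(im).reshape(-1,3);goto([.53,.09,.26],-16.6)
b=np.array((.5495,.1008));a=np.radians(-16.6);X=np.array((np.cos(a),np.sin(a)));Y=np.array((-X[1],X[0]))
L=(Q[:,:2]-b)@np.c_[X,Y]*1000
for n,x0,zl in(("chuck",-46,.045),("shaft",46,.025)):
    m=(abs(L[:,0]-x0)<25)&(abs(L[:,1])<85)&(Q[:,2]>zl)&(Q[:,2]<.075)
    l=L[m];z=Q[m,2]*1e3
    k=(abs(l[:,0]-np.median(l[:,0]))<22)
    print(n,m.sum(),"ext y",np.percentile(l[:,1],[.3,99.7]).round(1), cv2.minAreaRect(l.astype(np.float32)))
    for y in range(-75,80,8):
        s=abs(l[:,1]-y)<4
        if s.sum()>8:
            t=z[s].max(); lo=s&(z>t-6);print(y,s.sum(),"w",np.percentile(l[s,0],[2,98]).round(1),"mid",(l[lo,0].min()+l[lo,0].max()).round(1)/2,"top",np.percentile(z[s],97).round(1))
```

```text
shift [ 0.011  0.049 -0.125] turnz -0.002 cur yang -16.62 tilt [-0.0004 -0.0003] t 29.65 pos [0.528  0.0902 0.255 ]
chuck 2782 ext y [-54.3  51.5] ((-46.975791931152344, -1.6051902770996094), (106.3572769165039, 42.5970344543457), 89.57475280761719)
-51 173 w [-65.9 -27.4] mid -46.7 top 58.8
-43 204 w [-65.7 -27.3] mid -46.55 top 58.9
-35 208 w [-66.2 -27.2] mid -47.5 top 58.8
-27 234 w [-65.4 -27.1] mid -46.7 top 58.6
-19 172 w [-62.3 -31.9] mid -46.8 top 55.2
-11 172 w [-61.9 -31.8] mid -46.55 top 55.1
-3 179 w [-62.2 -31.7] mid -46.35 top 54.9
5 181 w [-63.3 -30.3] mid -47.6 top 57.1
13 233 w [-66.7 -26.7] mid -47.1 top 59.6
21 253 w [-66.3 -26.7] mid -47.0 top 59.7
29 224 w [-63.6 -29.4] mid -46.95 top 56.9
37 236 w [-64.5 -29.9] mid -46.8 top 56.9
45 222 w [-64.  -29.8] mid -47.15 top 56.6
53 91 w [-62.9 -30.6] mid -47.5 top 56.4
shaft 1992 ext y [-69.1  61.7] ((44.82289123535156, -3.8430862426757812), (30.373714447021484, 132.7220458984375), 1.2244247198104858)
-67 64 w [39.1 53.7] mid 46.45 top 35.6
-59 66 w [38.8 53.2] mid 46.0 top 35.8
-51 72 w [38.5 52.6] mid 45.65 top 35.7
-43 75 w [35.1 55.9] mid 45.6 top 40.5
-35 114 w [33.8 56.5] mid 45.85 top 40.6
-27 119 w [33.6 56. ] mid 45.5 top 40.4
-19 118 w [31.4 57.5] mid 45.15 top 42.6
-11 155 w [30.3 58.3] mid 45.4 top 43.5
-3 158 w [30.1 59.3] mid 45.45 top 43.5
5 163 w [29.8 58.5] mid 44.75 top 43.1
13 169 w [29.5 58. ] mid 43.7 top 43.5
21 171 w [29.3 57.7] mid 44.25 top 43.3
29 109 w [34.8 52.5] mid 44.55 top 37.9
37 117 w [34.5 53.6] mid 43.8 top 38.0
45 118 w [34.3 53.1] mid 43.8 top 38.0
53 117 w [34.  52.4] mid 43.95 top 38.2
61 87 w [33.9 51.9] mid 43.55 top 38.0
```

>>> {"op": "drive_tool", "data": {
  "steps": [
    {"translation": [0.14, -0.37, 0.3], "angular": [0, 0, -0.05], "gripper": 1},
    {"translation": [0.14, -0.37, 0.8], "angular": [0, 0, 0], "gripper": 1},
    {"translation": [0, 0, 0.9], "angular": [0, 0, 0], "gripper": 1},
    {"translation": [0, 0, 0.9], "angular": [0, 0, 0], "gripper": 1},
    {"translation": [0, 0, 0.7], "angular": [0, 0, 0], "gripper": 1},
    {"translation": [0, 0, 0.4], "angular": [0, 0, 0], "gripper": 1},
    {"translation": [0, 0, 0], "angular": [0, 0, 0], "gripper": 1},
    {"translation": [0, 0, 0], "angular": [0, 0, 0], "gripper": 1}
  ]
}}

```text
t: 30.65
tool_pos: [0.5039, 0.1098, 0.0967]
tool_rot: [2.512, 1.885, 0.003]
contact_force: [0.6, -0.7, 0.1]
opening: 0.0858
grip_force: 0.0
```

Run:
```python
from h import *
goto([.5030,.1094,.0235],-16.25)
```

```text
shift [-0.019 -0.023  1.83 ] turnz 0.003 cur yang -16.23 tilt [0.0008 0.0022] t 30.65 pos [0.5039 0.1098 0.0967]
```

>>> {"op": "drive_tool", "data": {
  "steps": [
    {"translation": [-0.02, -0.02, 0.4], "angular": [0, 0, 0], "gripper": 1},
    {"translation": [0, 0, 0.7], "angular": [0, 0, 0], "gripper": 1},
    {"translation": [0, 0, 0.5], "angular": [0, 0, 0], "gripper": 1},
    {"translation": [0, 0, 0.2], "angular": [0, 0, 0], "gripper": 1},
    {"translation": [0, 0, 0], "angular": [0, 0, 0], "gripper": 1},
    {"translation": [0, 0, 0], "angular": [0, 0, 0], "gripper": 1}
  ]
}}

```text
t: 31.4
tool_pos: [0.5027, 0.1095, 0.0243]
tool_rot: [2.512, 1.885, 0.002]
contact_force: [0.4, 0.9, 0.7]
opening: 0.0852
grip_force: 0.0
```

>>> {"op": "drive_tool", "data": {
  "steps": [
    {"translation": [0, 0, 0], "angular": [0, 0, 0], "gripper": 0},
    {"translation": [0, 0, 0], "angular": [0, 0, 0], "gripper": 0},
    {"translation": [0, 0, 0], "angular": [0, 0, 0], "gripper": 0},
    {"translation": [0, 0, 0], "angular": [0, 0, 0], "gripper": 0},
    {"translation": [0, 0, 0], "angular": [0, 0, 0], "gripper": 0}
  ],
  "force": 80
}}

```text
t: 32.02
tool_pos: [0.5025, 0.1095, 0.0243]
tool_rot: [2.512, 1.886, 0.002]
contact_force: [-1.3, -0.6, 5.6]
opening: 0.0445
grip_force: 82.6
```

>>> {"op": "drive_tool", "data": {
  "steps": [
    {"translation": [0, 0, -0.1], "angular": [0, 0, 0], "gripper": 0},
    {"translation": [0, 0, -0.3], "angular": [0, 0, 0], "gripper": 0},
    {"translation": [0, 0, -0.7], "angular": [0, 0, 0], "gripper": 0},
    {"translation": [0, 0, -0.9], "angular": [0, 0, 0], "gripper": 0},
    {"translation": [0, 0, -0.9], "angular": [0, 0, 0], "gripper": 0},
    {"translation": [0, 0, -0.5], "angular": [0, 0, 0], "gripper": 0}
  ]
}}

```text
t: 32.78
tool_pos: [0.5024, 0.1095, 0.1614]
tool_rot: [2.511, 1.885, 0.003]
contact_force: [0.2, 0.1, -4.5]
opening: 0.0448
grip_force: 83.0
```

Run:
```python
from h import *
o=ctrl.get_obs();print(o["opening"],o["grip_force"],o["contact_force"],o["wrist_torque"])
plan([.631,.297,.2],2.2,8)
```

```text
0.044818516250963295 83.02675008773804 [ 0.20000783  0.09418406 -4.45794111] [-0.00076298 -0.03709713 -0.01539812]
[0.39, 0.13, -0.07] -0.16
[0.76, 0.27, -0.13] -0.33
[0.75, 0.3, -0.14] -0.33
[0.74, 0.35, -0.14] -0.33
[0.72, 0.37, -0.13] -0.33
[0.7, 0.41, -0.14] -0.33
[0.69, 0.44, -0.14] -0.33
[0.33, 0.23, -0.07] -0.16
```

>>> {"op": "drive_tool", "data": {
  "steps": [
    {"translation": [0.39, 0.13, -0.07], "angular": [0, 0, -0.16], "gripper": 0},
    {"translation": [0.76, 0.27, -0.13], "angular": [0, 0, -0.33], "gripper": 0},
    {"translation": [0.75, 0.3, -0.14], "angular": [0, 0, -0.33], "gripper": 0},
    {"translation": [0.74, 0.35, -0.14], "angular": [0, 0, -0.33], "gripper": 0},
    {"translation": [0.72, 0.37, -0.13], "angular": [0, 0, -0.33], "gripper": 0},
    {"translation": [0.7, 0.41, -0.14], "angular": [0, 0, -0.33], "gripper": 0},
    {"translation": [0.69, 0.44, -0.14], "angular": [0, 0, -0.33], "gripper": 0},
    {"translation": [0.33, 0.23, -0.07], "angular": [0, 0, -0.16], "gripper": 0}
  ]
}}

```text
t: 33.78
tool_pos: [0.6304, 0.2991, 0.1946]
tool_rot: [-2.174, -2.265, 0.005]
contact_force: [1.4, -0.5, -5.4]
opening: 0.0446
grip_force: 83.0
```

>>> {"op": "drive_tool", "data": {
  "steps": [
    {"translation": [0, 0, 0], "angular": [0, 0, 0], "gripper": 0},
    {"translation": [0, 0, 0], "angular": [0, 0, 0], "gripper": 0}
  ]
}}

```text
t: 34.02
tool_pos: [0.6295, 0.2968, 0.1954]
tool_rot: [-2.177, -2.262, 0.005]
contact_force: [-0.6, -0.1, -5.4]
opening: 0.0443
grip_force: 83.1
```

Run:
```python
from h import *
import pickle
im=ctrl.get_image("wrist");o=ctrl.get_obs();pickle.dump((im,o),open("w13.pkl","wb"));save(im,"w13.png")
Q=pts(im).reshape(-1,3);R=Ro.from_rotvec(o["tool_rot"]).as_matrix();L=(Q-o["tool_pos"])@R
rep("walls",sel(Q,(.631,.3006),.075,.029,.037));rep("floor",sel(Q,(.631,.3006),.062,.019,.025))
m=(L[:,2]<-.022)&(L[:,2]>-.045)&(abs(L[:,0])<.08)&(abs(L[:,1])<.019);l=L[m]*1e3
print(np.percentile(l[:,0],[.5,99.5]),np.percentile(l[:,2],[2,50]))
for x in range(-45,60,12):
    s=abs(l[:,0]-x)<5
    if s.sum()>10:print(x,s.sum(),np.percentile(l[s,1],[2,98]).round(1),l[s,2].min().round(1),np.median(l[s&(l[:,2]<l[s,2].min()+2),1]).round(1))
goto([.631,.297,.0335],2.2)
```

```text
walls 239 circ [630.5 337.1] 31.9 rect [630.7 337.6] [57.5 29.5] 2.0 z 0.0335
floor 1383 circ [631.5 337.4] 29.5 rect [631.4 337.1] [51.2 30.4] 2.1 z 0.0221
[-35.6913566   56.97934993] [-34.20370291 -29.32652146]
-33 834 [-17.5  18.3] -34.9 1.6
-21 1688 [-16.5  17.8] -34.6 1.6
-9 1051 [-12.6  15.6] -30.6 1.2
3 1149 [-12.5  15.3] -30.8 1.6
15 1153 [-16.6  17.9] -35.5 1.6
27 2071 [-17.2  18. ] -35.7 1.6
39 1761 [-14.7  17.6] -33.2 1.2
51 1997 [-14.7  17.6] -32.6 1.6
shift [0.013 0.046 4.061] turnz -0.003 cur yang 2.17 tilt [-0.0009 -0.0027] t 34.08 pos [0.6296 0.2966 0.1959]
```

```bash
cp pics/w13.png pics/last.png; ls pics | wc -l
```

```text
19
```

The hand and cradle agree in the wrist view to about 1 mm. I go down to just above the walls, then check the alignment.

>>> {"op": "drive_tool", "data": {
  "steps": [
    {"translation": [0.01, 0.04, 0.4], "angular": [0, 0, 0], "gripper": 0},
    {"translation": [0, 0, 0.8], "angular": [0, 0, 0], "gripper": 0},
    {"translation": [0, 0, 0.9], "angular": [0, 0, 0], "gripper": 0},
    {"translation": [0, 0, 0.8], "angular": [0, 0, 0], "gripper": 0},
    {"translation": [0, 0, 0.4], "angular": [0, 0, 0], "gripper": 0},
    {"translation": [0, 0, 0.2], "angular": [0, 0, 0], "gripper": 0},
    {"translation": [0, 0, 0], "angular": [0, 0, 0], "gripper": 0},
    {"translation": [0, 0, 0], "angular": [0, 0, 0], "gripper": 0}
  ]
}}

```text
t: 35.08
tool_pos: [0.6333, 0.2978, 0.0596]
tool_rot: [2.178, 2.262, 0.004]
contact_force: [-0.9, 0.1, -5.6]
opening: 0.0449
grip_force: 83.0
```

Run:
```python
from h import *
im=ctrl.get_image("wrist");o=ctrl.get_obs();R=Ro.from_rotvec(o["tool_rot"]).as_matrix();Q=pts(im).reshape(-1,3);L=(Q-o["tool_pos"])@R
goto([.6311,.297,.0343],2.2)
for n,P in(("wrist",L),):
    m=(Q[:,2]>.030)&(Q[:,2]<.037)&(abs(L[:,0])<.07)&(abs(L[:,1])<.04);l=L[m]*1e3
    for s in(-1,1):
        k=l[l[:,1]*s>15];print("wall",s,len(k),k[:,0].min().round(1),k[:,0].max().round(1),np.percentile(k[:,1],[2,50,98]).round(1))
m=(L[:,2]<-.026)&(L[:,2]>-.045)&(abs(L[:,0])<.06)&(abs(L[:,1])<.022);l=L[m]*1e3
for x in(-30,-20,20,28,40,50):
    s=abs(l[:,0]-x)<5
    if s.sum()>10:print(x,np.percentile(l[s,1],[1,99]).round(1))
# side view check
s=pts(ctrl.get_image("side")).reshape(-1,3);A=(s-o["tool_pos"])@R*1e3
m=(A[:,2]<-25)&(A[:,2]>-40)&(abs(A[:,0])<60)&(abs(A[:,1])<25);print("side chuck",m.sum(),np.median(A[m],0))
```

```text
shift [-0.02  -0.057  0.634] turnz -0.002 cur yang 2.19 tilt [0.0009 0.003 ] t 35.12 pos [0.6333 0.2978 0.0597]
wall -1 610 -47.8 55.0 [-30.3 -28.2 -26.3]
wall 1 113 -43.2 54.6 [23.3 25.8 27.2]
-30 [-15.3  18.1]
-20 [-14.7  17.3]
20 [-16.2  19.3]
28 [-15.6  18.6]
40 [-12.6  15.5]
50 [-12.3  15.5]
side chuck 176 [-11.01729304  -3.07755694 -30.55018494]
```

>>> {"op": "drive_tool", "data": {
  "steps": [
    {"translation": [-0.01, -0.065, 0], "angular": [0, 0, 0], "gripper": 0},
    {"translation": [0, 0, 0.2], "angular": [0, 0, 0], "gripper": 0},
    {"translation": [0, 0, 0.1], "angular": [0, 0, 0], "gripper": 0},
    {"translation": [0, 0, 0], "angular": [0, 0, 0], "gripper": 0},
    {"translation": [0, 0, 0], "angular": [0, 0, 0], "gripper": 0}
  ]
}}

```text
t: 35.8
tool_pos: [0.6295, 0.297, 0.0456]
tool_rot: [-2.179, -2.263, 0.0]
contact_force: [0.4, -0.3, -5.4]
opening: 0.0446
grip_force: 83.0
```

```bash
cat > cr.py <<'E'
from h import *
im=ctrl.get_image("wrist");o=ctrl.get_obs();R=Ro.from_rotvec(o["tool_rot"]).as_matrix();Q=pts(im).reshape(-1,3);L=(Q-o["tool_pos"])@R
goto([.6311,.297,.0343],2.2);print(o["contact_force"])
m=(Q[:,2]>.031)&(Q[:,2]<.036)&(abs(L[:,0])<.07)&(abs(L[:,1])<.04);l=L[m]*1e3
for s in(-1,1):
    k=l[l[:,1]*s>18];print("wall",s,len(k),np.percentile(k[:,1],[2,50,98]).round(1))
m=(L[:,2]<-.026)&(L[:,2]>-.045)&(abs(L[:,0])<.06)&(abs(L[:,1])<.022);l=L[m]*1e3
for x in(-30,20,28,40,50):
    s=abs(l[:,0]-x)<5
    if s.sum()>10:print(x,np.percentile(l[s,1],[1,99]).round(1).mean())
E
python3 cr.py
```

```text
shift [-0.002  0.035  0.289] turnz -0.002 cur yang 2.19 tilt [0.0001 0.0003] t 35.85 pos [0.6297 0.297  0.0458]
[-0.17450052  0.0133937  -5.52193996]
wall -1 588 [-26.7 -24.7 -22.9]
wall 1 681 [26.5 28.6 30.7]
-30 1.25
20 1.3500000000000014
28 1.2999999999999998
40 1.3500000000000005
50 1.3999999999999995
```

>>> {"op": "drive_tool", "data": {
  "steps": [
    {"translation": [0, 0.015, 0], "angular": [0, 0, 0], "gripper": 0},
    {"translation": [0, 0, 0.1], "angular": [0, 0, 0], "gripper": 0},
    {"translation": [0, 0, 0.1], "angular": [0, 0, 0], "gripper": 0},
    {"translation": [0, 0, 0.03], "angular": [0, 0, 0], "gripper": 0},
    {"translation": [0, 0, 0], "angular": [0, 0, 0], "gripper": 0}
  ]
}}

```text
t: 36.48
tool_pos: [0.6299, 0.2969, 0.0361]
tool_rot: [-2.178, -2.263, 0.001]
contact_force: [0.2, -0.2, -5.0]
opening: 0.0443
grip_force: 83.0
```

>>> {"op": "drive_tool", "data": {
  "steps": [
    {"translation": [0, 0, 0.02], "angular": [0, 0, 0], "gripper": 0},
    {"translation": [0, 0, 0], "angular": [0, 0, 0], "gripper": 0}
  ]
}}

```text
t: 36.72
tool_pos: [0.6301, 0.297, 0.0358]
tool_rot: [2.179, 2.263, 0.0]
contact_force: [-0.2, 0.0, -5.4]
opening: 0.0444
grip_force: 83.0
```

>>> {"op": "drive_tool", "data": {
  "steps": [
    {"translation": [0, 0, 0.02], "angular": [0, 0, 0], "gripper": 0},
    {"translation": [0, 0, 0], "angular": [0, 0, 0], "gripper": 0}
  ]
}}

```text
t: 36.98
tool_pos: [0.63, 0.2969, 0.0349]
tool_rot: [-2.179, -2.263, 0.0]
contact_force: [0.2, 0.1, -4.9]
opening: 0.0445
grip_force: 83.0
```

>>> {"op": "drive_tool", "data": {
  "steps": [
    {"translation": [0, 0, 0.015], "angular": [0, 0, 0], "gripper": 0},
    {"translation": [0, 0, 0], "angular": [0, 0, 0], "gripper": 0}
  ]
}}

```text
t: 37.22
tool_pos: [0.6301, 0.297, 0.0344]
tool_rot: [2.179, 2.263, 0.0]
contact_force: [0.1, -0.1, -5.1]
opening: 0.0443
grip_force: 83.1
```

>>> {"op": "drive_tool", "data": {
  "steps": [
    {"translation": [0, 0, 0.015], "angular": [0, 0, 0], "gripper": 0},
    {"translation": [0, 0, 0], "angular": [0, 0, 0], "gripper": 0}
  ]
}}

```text
t: 37.48
tool_pos: [0.6302, 0.297, 0.0344]
tool_rot: [2.179, 2.263, -0.0]
contact_force: [-2.8, -1.0, -1.0]
opening: 0.0448
grip_force: 83.2
```

>>> {"op": "drive_tool", "data": {
  "steps": [
    {"translation": [0, 0, 0.015], "angular": [0, 0, 0], "gripper": 0},
    {"translation": [0, 0, 0], "angular": [0, 0, 0], "gripper": 0},
    {"translation": [0, 0, 0], "angular": [0, 0, 0], "gripper": 0.8},
    {"translation": [0, 0, 0], "angular": [0, 0, 0], "gripper": 1},
    {"translation": [0, 0, 0], "angular": [0, 0, 0], "gripper": 1},
    {"translation": [0, 0, -0.4], "angular": [0, 0, 0], "gripper": 1},
    {"translation": [0, 0, -0.9], "angular": [0, 0, 0], "gripper": 1},
    {"translation": [0, 0, -0.9], "angular": [0, 0, 0], "gripper": 1}
  ]
}}

```text
t: 38.48
tool_pos: [0.6303, 0.297, 0.1231]
tool_rot: [2.178, 2.263, 0.001]
contact_force: [0.5, -0.3, 0.2]
opening: 0.0855
grip_force: 0.0
```

>>> {"op": "drive_tool", "data": {
  "steps": [
    {"translation": [0, 0, -0.9], "angular": [0, 0, 0], "gripper": 1},
    {"translation": [0, 0, -0.9], "angular": [0, 0, 0], "gripper": 1},
    {"translation": [0, 0, -0.3], "angular": [0, 0, 0], "gripper": 1}
  ]
}}

```text
t: 38.85
tool_pos: [0.6317, 0.2976, 0.21]
tool_rot: [2.176, 2.261, 0.01]
contact_force: [-0.0, -0.8, 0.3]
opening: 0.0855
grip_force: 0.0
```

Run:
```python
from h import *
im=ctrl.get_image("wrist");Q=pts(im).reshape(-1,3)
rep("chuck",sel(Q,(.631,.3),.075,.052,.075));rep("walls",sel(Q,(.631,.3006),.075,.031,.036))
q=sel(Q,(.631,.3),.075,.052,.075);print("top",np.percentile(q[:,2],[90,98]))
a=np.radians(-16.6);X=np.array((np.cos(a),np.sin(a)));Y=np.array((-X[1],X[0]))
c=np.array((.5495,.1008))+X*.0447+Y*.000;print(c)
plan([*c,.17],-15.4,8)
```

```text
chuck 3885 circ [632.6 300.3] 55.8 rect [632.5 300.5] [ 44.1 107.1] 2.1 z 0.0638
walls 683 circ [631.6 300.8] 58.5 rect [631.9 300.7] [ 57.6 103.5] 1.9 z 0.0336
top [0.06769829 0.06911006]
[0.59233702 0.08802973]
[-0.37, -0.08, 0.07] 0.16
[-0.75, -0.16, 0.14] 0.31
[-0.75, -0.12, 0.14] 0.31
[-0.76, -0.09, 0.14] 0.31
[-0.76, -0.05, 0.14] 0.31
[-0.76, -0.03, 0.14] 0.31
[-0.76, 0.01, 0.14] 0.31
[-0.38, 0.03, 0.07] 0.16
```

The chuck rests in the cradle (top at 69 mm, centre within 0.6 mm). Next, the shaft.

>>> {"op": "drive_tool", "data": {
  "steps": [
    {"translation": [-0.37, -0.08, 0.07], "angular": [0, 0, 0.16], "gripper": 1},
    {"translation": [-0.75, -0.16, 0.14], "angular": [0, 0, 0.31], "gripper": 1},
    {"translation": [-0.75, -0.12, 0.14], "angular": [0, 0, 0.31], "gripper": 1},
    {"translation": [-0.75, -0.09, 0.14], "angular": [0, 0, 0.31], "gripper": 1},
    {"translation": [-0.76, -0.05, 0.14], "angular": [0, 0, 0.31], "gripper": 1},
    {"translation": [-0.76, -0.03, 0.14], "angular": [0, 0, 0.31], "gripper": 1},
    {"translation": [-0.76, 0.01, 0.14], "angular": [0, 0, 0.31], "gripper": 1},
    {"translation": [-0.38, 0.03, 0.07], "angular": [0, 0, 0.16], "gripper": 1}
  ]
}}

```text
t: 39.9
tool_pos: [0.5886, 0.0858, 0.1628]
tool_rot: [-2.497, -1.902, 0.006]
contact_force: [0.2, -0.2, 0.0]
opening: 0.0855
grip_force: 0.0
```

>>> {"op": "drive_tool", "data": {
  "steps": [
    {"translation": [0, 0, 0], "angular": [0, 0, 0], "gripper": 1},
    {"translation": [0, 0, 0], "angular": [0, 0, 0], "gripper": 1}
  ]
}}

```text
t: 40.15
tool_pos: [0.5906, 0.0883, 0.1657]
tool_rot: [-2.496, -1.907, -0.0]
contact_force: [-0.7, 0.5, 0.3]
opening: 0.0855
grip_force: 0.0
```

Run:
```python
from h import *
im=ctrl.get_image("wrist");Q=pts(im).reshape(-1,3)
b=np.array((.5495,.1008));a=np.radians(-16.6);X=np.array((np.cos(a),np.sin(a)));Y=np.array((-X[1],X[0]))
L=(Q[:,:2]-b)@np.c_[X,Y]*1000
m=(abs(L[:,0]-45)<22)&(abs(L[:,1])<80)&(Q[:,2]>.028)&(Q[:,2]<.05);l=L[m];z=Q[m,2]*1e3
print(np.percentile(l[:,1],[.3,99.7]))
ys=np.arange(-66,62,4);mid=[];
for y in ys:
    s=abs(l[:,1]-y)<2;mid.append(np.percentile(l[s,0],[3,97]).mean() if s.sum()>8 else np.nan)
mid=np.array(mid);k=~np.isnan(mid);print(np.polyfit(ys[k],mid[k],1))
print([(int(y),round(np.percentile(z[abs(l[:,1]-y)<2],95),1)) for y in ys if (abs(l[:,1]-y)<2).sum()>8])
goto([.5924,.0873,.015],-15.3)
```

```text
[-69.14002522  62.4395559 ]
[-1.94676684e-02  4.47360701e+01]
[(-66, np.float64(36.4)), (-62, np.float64(35.9)), (-58, np.float64(35.8)), (-54, np.float64(35.7)), (-50, np.float64(35.3)), (-46, np.float64(35.6)), (-42, np.float64(40.6)), (-38, np.float64(39.9)), (-34, np.float64(40.4)), (-30, np.float64(40.3)), (-26, np.float64(40.5)), (-22, np.float64(40.0)), (-18, np.float64(42.6)), (-14, np.float64(43.2)), (-10, np.float64(43.3)), (-6, np.float64(43.1)), (-2, np.float64(43.4)), (2, np.float64(43.2)), (6, np.float64(43.2)), (10, np.float64(43.1)), (14, np.float64(43.2)), (18, np.float64(43.0)), (22, np.float64(42.7)), (26, np.float64(37.8)), (30, np.float64(37.9)), (34, np.float64(37.8)), (38, np.float64(38.0)), (42, np.float64(37.4)), (46, np.float64(37.9)), (50, np.float64(37.8)), (54, np.float64(37.7)), (58, np.float64(37.8))]
shift [-0.019  0.047  3.774] turnz 0.013 cur yang -15.2 tilt [0.0004 0.    ] t 40.2 pos [0.5908 0.0885 0.1659]
```

>>> {"op": "drive_tool", "data": {
  "steps": [
    {"translation": [-0.02, 0.04, 0.5], "angular": [0, 0, 0], "gripper": 1},
    {"translation": [0, 0, 0.9], "angular": [0, 0, 0], "gripper": 1},
    {"translation": [0, 0, 0.9], "angular": [0, 0, 0], "gripper": 1},
    {"translation": [0, 0, 0.7], "angular": [0, 0, 0], "gripper": 1},
    {"translation": [0, 0, 0.45], "angular": [0, 0, 0], "gripper": 1},
    {"translation": [0, 0, 0.2], "angular": [0, 0, 0], "gripper": 1},
    {"translation": [0, 0, 0], "angular": [0, 0, 0], "gripper": 1},
    {"translation": [0, 0, 0], "angular": [0, 0, 0], "gripper": 1}
  ]
}}

```text
t: 41.2
tool_pos: [0.5931, 0.0866, 0.0213]
tool_rot: [2.495, 1.906, 0.003]
contact_force: [0.2, -0.3, -0.7]
opening: 0.0856
grip_force: 0.0
```

Run:
```python
from h import *
goto([.5924,.0873,.016],-15.4)
```

```text
shift [ 0.013 -0.022  0.132] turnz 0.019 cur yang -15.25 tilt [0.0007 0.0023] t 41.2 pos [0.5931 0.0866 0.0213]
```

>>> {"op": "drive_tool", "data": {
  "steps": [
    {"translation": [0.01, -0.02, 0.1], "angular": [0, 0, 0], "gripper": 1},
    {"translation": [0, 0, 0], "angular": [0, 0, 0], "gripper": 1}
  ]
}}

```text
t: 41.45
tool_pos: [0.5913, 0.0872, 0.016]
tool_rot: [2.497, 1.907, 0.0]
contact_force: [-0.7, 0.1, -0.5]
opening: 0.0852
grip_force: 0.0
```

>>> {"op": "drive_tool", "data": {
  "steps": [
    {"translation": [0, 0, 0], "angular": [0, 0, 0], "gripper": 0},
    {"translation": [0, 0, 0], "angular": [0, 0, 0], "gripper": 0},
    {"translation": [0, 0, 0], "angular": [0, 0, 0], "gripper": 0},
    {"translation": [0, 0, 0], "angular": [0, 0, 0], "gripper": 0},
    {"translation": [0, 0, 0], "angular": [0, 0, 0], "gripper": 0}
  ],
  "force": 60
}}

```text
t: 42.08
tool_pos: [0.5916, 0.0871, 0.0162]
tool_rot: [2.496, 1.907, 0.001]
contact_force: [0.6, 0.8, 1.1]
opening: 0.0288
grip_force: 59.6
```

>>> {"op": "drive_tool", "data": {
  "steps": [
    {"translation": [0, 0, -0.1], "angular": [0, 0, 0], "gripper": 0},
    {"translation": [0, 0, -0.3], "angular": [0, 0, 0], "gripper": 0},
    {"translation": [0, 0, -0.7], "angular": [0, 0, 0], "gripper": 0},
    {"translation": [0, 0, -0.9], "angular": [0, 0, 0], "gripper": 0},
    {"translation": [0, 0, -0.9], "angular": [0, 0, 0], "gripper": 0},
    {"translation": [0, 0, -0.9], "angular": [0, 0, 0], "gripper": 0}
  ]
}}

```text
t: 42.82
tool_pos: [0.5909, 0.0871, 0.1694]
tool_rot: [-2.497, -1.907, 0.0]
contact_force: [1.2, 0.2, -3.5]
opening: 0.0291
grip_force: 59.6
```

Run:
```python
from h import *
o=ctrl.get_obs();print(o["opening"],o["grip_force"],o["contact_force"])
plan([.621,-.169,.19],-8.6,8)
```

```text
0.029113504247377905 59.63008789345622 [ 1.22986056  0.16960364 -3.47455707]
[-0.43, 0.17, -0.04] -0.06
[-0.85, 0.34, -0.07] -0.12
[-0.87, 0.32, -0.07] -0.12
[-0.86, 0.31, -0.08] -0.12
[-0.88, 0.29, -0.07] -0.12
[-0.88, 0.28, -0.07] -0.12
[-0.88, 0.27, -0.08] -0.12
[-0.44, 0.12, -0.03] -0.06
```

>>> {"op": "drive_tool", "data": {
  "steps": [
    {"translation": [-0.43, 0.17, -0.04], "angular": [0, 0, -0.06], "gripper": 0},
    {"translation": [-0.85, 0.34, -0.07], "angular": [0, 0, -0.12], "gripper": 0},
    {"translation": [-0.87, 0.32, -0.07], "angular": [0, 0, -0.12], "gripper": 0},
    {"translation": [-0.86, 0.31, -0.08], "angular": [0, 0, -0.12], "gripper": 0},
    {"translation": [-0.88, 0.29, -0.07], "angular": [0, 0, -0.12], "gripper": 0},
    {"translation": [-0.88, 0.28, -0.07], "angular": [0, 0, -0.12], "gripper": 0},
    {"translation": [-0.88, 0.27, -0.08], "angular": [0, 0, -0.12], "gripper": 0},
    {"translation": [-0.44, 0.12, -0.03], "angular": [0, 0, -0.06], "gripper": 0}
  ]
}}

```text
t: 43.82
tool_pos: [0.6212, -0.1705, 0.1888]
tool_rot: [2.382, 2.048, 0.0]
contact_force: [0.2, -0.5, -2.6]
opening: 0.0291
grip_force: 59.6
```

>>> {"op": "drive_tool", "data": {
  "steps": [
    {"translation": [0, 0, 0], "angular": [0, 0, 0], "gripper": 0},
    {"translation": [0, 0, 0], "angular": [0, 0, 0], "gripper": 0},
    {"translation": [0, 0, 0], "angular": [0, 0, 0], "gripper": 0}
  ]
}}

```text
t: 44.2
tool_pos: [0.6212, -0.1676, 0.1881]
tool_rot: [-2.379, -2.051, 0.0]
contact_force: [0.2, 0.6, -2.2]
opening: 0.0291
grip_force: 59.6
```

```bash
cat > vee.py <<'E'
from h import *
im=ctrl.get_image("wrist");o=ctrl.get_obs();R=Ro.from_rotvec(o["tool_rot"]).as_matrix();Q=pts(im).reshape(-1,3);L=(Q-o["tool_pos"])@R*1e3
goto([.621,-.169,.0385],-8.6);print(o["contact_force"].round(1))
def rp(n,m): 
    if m.sum()>5: print(n,m.sum(),cv2.minAreaRect(Q[m,:2].astype(np.float32)*1000))
box=(abs(L[:,0])<90)&(abs(L[:,1])<50)
rp("tops",box&(Q[:,2]>.044)&(Q[:,2]<.051)); rp("plate",box&(Q[:,2]>.005)&(Q[:,2]<.0105))
t=box&(Q[:,2]>.0455)&(Q[:,2]<.0505)
print("tops tool x",np.percentile(L[t,0],[1,99]),"y",np.percentile(L[t,1],[1,99]))
d=box&(Q[:,2]>.031)&(Q[:,2]<.036);print("vee bottom y",d.sum(),np.median(L[d,1]))
s=box&(L[:,2]<-8)&(L[:,2]>-32)&(Q[:,2]>.055)
print("shaft ext",np.percentile(L[s,0],[.5,99.5]))
for x in range(-64,72,8):
    k=s&(abs(L[:,0]-x)<4)
    if k.sum()>8:print(x,"mid",np.percentile(L[k,1],[3,97]).mean().round(1),"top",np.percentile(L[k,2],3).round(1))
E
python3 vee.py
```

```text
shift [-0.033  0.     3.741] turnz 0.018 cur yang -8.46 tilt [ 0.0003 -0.0004] t 44.25 pos [ 0.6212 -0.1677  0.1882]
[ 0.9 -0.3 -2.2]
tops 752 ((625.1275634765625, -156.7885284423828), (97.47542572021484, 50.035091400146484), 81.38897705078125)
plate 1574 ((621.7452392578125, -162.94528198242188), (125.54046630859375, 97.23471069335938), 83.08370208740234)
tops tool x [-35.78370962  59.98235754] y [-22.54778028  27.15015335]
vee bottom y 179 4.367555969957913
shaft ext [-50.00455001  63.59054945]
-56 mid 1.5 top -15.8
-48 mid 1.5 top -19.4
-40 mid 1.2 top -23.9
-32 mid 1.5 top -23.9
-24 mid 1.4 top -23.9
-16 mid 1.5 top -26.9
-8 mid 1.4 top -28.4
0 mid 1.4 top -28.9
8 mid 1.5 top -31.0
16 mid 1.4 top -26.9
24 mid 1.4 top -26.6
32 mid 1.5 top -21.6
40 mid 1.5 top -21.6
48 mid 1.4 top -21.6
56 mid 1.5 top -21.7
64 mid 1.6 top -21.4
```

>>> {"op": "drive_tool", "data": {
  "steps": [
    {"translation": [0.06, 0.025, 0.4], "angular": [0, 0, 0.02], "gripper": 0},
    {"translation": [0, 0, 0.8], "angular": [0, 0, 0], "gripper": 0},
    {"translation": [0, 0, 0.8], "angular": [0, 0, 0], "gripper": 0},
    {"translation": [0, 0, 0.7], "angular": [0, 0, 0], "gripper": 0},
    {"translation": [0, 0, 0.35], "angular": [0, 0, 0], "gripper": 0},
    {"translation": [0, 0, 0], "angular": [0, 0, 0], "gripper": 0},
    {"translation": [0, 0, 0], "angular": [0, 0, 0], "gripper": 0},
    {"translation": [0, 0, 0], "angular": [0, 0, 0], "gripper": 0}
  ]
}}

```text
t: 45.25
tool_pos: [0.6238, -0.1671, 0.0681]
tool_rot: [2.381, 2.045, 0.002]
contact_force: [-0.2, 0.1, -2.7]
opening: 0.029
grip_force: 59.7
```

```bash
python3 vee.py
```

```text
shift [-0.057 -0.06   0.735] turnz -0.012 cur yang -8.7 tilt [-0.0006  0.0026] t 45.3 pos [ 0.6236 -0.1671  0.0679]
[-0.1 -0.2 -2.6]
tops 2840 ((622.890625, -168.74095153808594), (122.16976928710938, 50.204345703125), 81.35420227050781)
plate 2827 ((623.054931640625, -158.78648376464844), (85.38426971435547, 123.6350326538086), 0.031415801495313644)
tops tool x [-61.12374191  59.09434316] y [-25.33257557  24.26145762]
vee bottom y 93 1.5457901399204435
shaft ext [-50.19707065  63.44242079]
-56 mid 1.8 top -16.4
-48 mid 1.7 top -19.6
-40 mid 1.4 top -24.0
-32 mid 1.7 top -24.3
-24 mid 1.7 top -24.2
-16 mid 1.7 top -27.1
-8 mid 1.6 top -29.5
0 mid 1.7 top -28.6
8 mid 1.7 top -31.1
16 mid 1.6 top -27.3
24 mid 1.7 top -26.9
32 mid 1.7 top -21.8
40 mid 1.7 top -21.9
48 mid 1.7 top -21.8
56 mid 1.7 top -21.9
64 mid 1.7 top -21.7
```

>>> {"op": "drive_tool", "data": {
  "steps": [
    {"translation": [0.06, -0.055, 0], "angular": [0, 0.2, 0], "gripper": 0},
    {"translation": [0, 0, 0], "angular": [0, 0.17, 0], "gripper": 0},
    {"translation": [-0.013, 0, 0.25], "angular": [0, 0, 0], "gripper": 0},
    {"translation": [-0.01, 0, 0.18], "angular": [0, 0, 0], "gripper": 0},
    {"translation": [0, 0, 0], "angular": [0, 0, 0], "gripper": 0},
    {"translation": [0, 0, 0], "angular": [0, 0, 0], "gripper": 0}
  ]
}}

```text
t: 46.05
tool_pos: [0.6208, -0.1639, 0.0489]
tool_rot: [-2.357, -2.024, -0.061]
contact_force: [-0.1, -0.1, -2.8]
opening: 0.029
grip_force: 59.7
```

```bash
python3 vee.py
```

```text
shift [-0.137  0.018  0.261] turnz -0.01 cur yang -8.68 tilt [0.0516 0.0003] t 46.1 pos [ 0.621  -0.164   0.0492]
[-0.2 -0.4 -2.7]
tops 4423 ((623.0570068359375, -168.90521240234375), (122.56067657470703, 50.245460510253906), 81.52503204345703)
plate 2363 ((615.4483032226562, -153.508544921875), (108.24217224121094, 85.5584487915039), 81.22856140136719)
tops tool x [-63.28144605  56.22132069] y [-22.18997346  27.22144169]
vee bottom y 37 17.309960344889188
shaft ext [-50.12577453  63.4809907 ]
-56 mid 1.4 top -15.5
-48 mid 1.4 top -19.3
-40 mid 1.1 top -23.7
-32 mid 1.3 top -23.7
-24 mid 1.2 top -23.7
-16 mid 1.4 top -26.7
-8 mid 1.3 top -29.2
0 mid 1.3 top -27.8
8 mid 1.3 top -31.2
16 mid 1.2 top -26.7
24 mid 1.3 top -26.4
32 mid 1.3 top -21.3
40 mid 1.3 top -21.2
48 mid 1.4 top -21.2
56 mid 1.4 top -21.4
64 mid 1.4 top -21.2
```

>>> {"op": "drive_tool", "data": {
  "steps": [
    {"translation": [-0.005, 0.03, 0.1], "angular": [0, 0, 0], "gripper": 0},
    {"translation": [-0.003, 0, 0.06], "angular": [0, 0, 0], "gripper": 0},
    {"translation": [0, 0, 0], "angular": [0, 0, 0], "gripper": 0},
    {"translation": [0, 0, 0], "angular": [0, 0, 0], "gripper": 0}
  ]
}}

```text
t: 46.6
tool_pos: [0.622, -0.1642, 0.0427]
tool_rot: [-2.357, -2.024, -0.061]
contact_force: [0.2, -0.2, -2.3]
opening: 0.0289
grip_force: 59.7
```

>>> {"op": "drive_tool", "data": {
  "steps": [
    {"translation": [0, 0, 0.025], "angular": [0, 0, 0], "gripper": 0},
    {"translation": [0, 0, 0], "angular": [0, 0, 0], "gripper": 0}
  ]
}}

```text
t: 46.85
tool_pos: [0.622, -0.1641, 0.0416]
tool_rot: [-2.357, -2.024, -0.061]
contact_force: [-0.1, -0.1, -2.4]
opening: 0.0289
grip_force: 59.7
```

>>> {"op": "drive_tool", "data": {
  "steps": [
    {"translation": [0, 0, 0.025], "angular": [0, 0, 0], "gripper": 0},
    {"translation": [0, 0, 0], "angular": [0, 0, 0], "gripper": 0}
  ]
}}

```text
t: 47.1
tool_pos: [0.622, -0.1641, 0.0406]
tool_rot: [-2.357, -2.024, -0.061]
contact_force: [-0.4, -0.2, -2.7]
opening: 0.0288
grip_force: 59.7
```

>>> {"op": "drive_tool", "data": {
  "steps": [
    {"translation": [0, 0, 0.02], "angular": [0, 0, 0], "gripper": 0},
    {"translation": [0, 0, 0], "angular": [0, 0, 0], "gripper": 0}
  ]
}}

```text
t: 47.35
tool_pos: [0.6221, -0.1642, 0.0404]
tool_rot: [-2.357, -2.025, -0.061]
contact_force: [-2.1, 0.6, 0.5]
opening: 0.0288
grip_force: 60.0
```

>>> {"op": "drive_tool", "data": {
  "steps": [
    {"translation": [0, 0, 0.015], "angular": [0, 0, 0], "gripper": 0},
    {"translation": [0, 0, 0], "angular": [0, 0, 0], "gripper": 0}
  ]
}}

```text
t: 47.6
tool_pos: [0.6222, -0.1642, 0.0402]
tool_rot: [-2.357, -2.025, -0.061]
contact_force: [-4.0, 1.0, 6.4]
opening: 0.0289
grip_force: 60.4
```

>>> {"op": "drive_tool", "data": {
  "steps": [
    {"translation": [0, 0, 0], "angular": [0, 0, 0], "gripper": 0},
    {"translation": [0, 0, 0], "angular": [0, 0, 0], "gripper": 0}
  ],
  "force": 20
}}

```text
t: 47.85
tool_pos: [0.6222, -0.1642, 0.0403]
tool_rot: [-2.357, -2.025, -0.061]
contact_force: [-3.1, 0.4, 4.6]
opening: 0.0288
grip_force: 60.4
```

>>> {"op": "drive_tool", "data": {
  "steps": [
    {"translation": [0, 0, 0], "angular": [0, 0, 0], "gripper": 0.5},
    {"translation": [0, 0, 0], "angular": [0, 0, 0], "gripper": 0.8},
    {"translation": [0, 0, 0], "angular": [0, 0, 0], "gripper": 1},
    {"translation": [0.02, 0, -0.4], "angular": [0, 0, 0], "gripper": 1},
    {"translation": [0.045, 0, -0.9], "angular": [0, 0, 0], "gripper": 1},
    {"translation": [0.045, 0, -0.9], "angular": [0, -0.37, 0], "gripper": 1},
    {"translation": [0, 0, -0.9], "angular": [0, 0, 0], "gripper": 1},
    {"translation": [0, 0, -0.9], "angular": [0, 0, 0], "gripper": 1}
  ]
}}

```text
t: 48.85
tool_pos: [0.6223, -0.164, 0.2021]
tool_rot: [2.382, 2.046, 0.001]
contact_force: [0.1, -0.3, 0.7]
opening: 0.0856
grip_force: 0.0
```

>>> {"op": "drive_tool", "data": {
  "steps": [
    {"translation": [0, 0, -0.6], "angular": [0, 0, 0], "gripper": 1},
    {"translation": [0, 0, 0], "angular": [0, 0, 0], "gripper": 1},
    {"translation": [0, 0, 0], "angular": [0, 0, 0], "gripper": 1}
  ]
}}

```text
t: 49.22
tool_pos: [0.6216, -0.164, 0.2226]
tool_rot: [-2.383, -2.046, 0.001]
contact_force: [0.0, -0.4, -1.3]
opening: 0.0854
grip_force: 0.0
```

Run:
```python
from h import *
im=ctrl.get_image("wrist");save(im,"w20.png");Q=pts(im).reshape(-1,3);c=np.array((.6229,-.1688));a=np.radians(81.45);Y=np.array((np.cos(a),np.sin(a)));X=np.array((Y[1],-Y[0]))
L=np.c_[(Q[:,:2]-c)@np.c_[X,Y]*1e3,Q[:,2]*1e3]
rep("tops",sel(Q,c,.075,.0455,.0495))
s=(abs(L[:,0])<14)&(abs(L[:,1])<80)&(L[:,2]>50);print("ext",np.percentile(L[s,1],[.3,99.7]))
for y in range(-64,72,12):
    k=s&(abs(L[:,1]-y)<4)
    if k.sum()>8: print(y,"mid",np.percentile(L[k,0],[3,97]).mean().round(1),"top",np.percentile(L[k,2],97).round(1))
S=ctrl.get_image("scene");print(ctrl.get_obs()["contact_force"])
for n,c,r,zl,zh in(("bush",(.4744,-.137),.03,.04,.055),("bearing",(.4705,.3203),.035,.033,.041),("chuck",(.632,.3),.07,.055,.075),("board",(.52,-.34),.11,.033,.04)):
    q=sel(pts(S).reshape(-1,3),c,r,zl,zh);rep(n,q)
```

```text
tops 1188 circ [ 623.8 -167.1] 66.2 rect [ 623.7 -166.7] [130.8  49.9] 81.2 z 0.048
ext [-62.45702653  67.11633423]
-64 mid 0.3 top 56.7
-52 mid 0.9 top 57.5
-40 mid 0.4 top 62.2
-28 mid 1.0 top 62.8
-16 mid 0.2 top 65.0
-4 mid -0.2 top 67.1
8 mid -0.2 top 67.5
20 mid 0.1 top 319.1
32 mid 0.5 top 63.2
44 mid 0.5 top 63.9
56 mid -0.0 top 64.3
68 mid 0.0 top 64.7
[ 0.45430039  0.23670911 -1.16798207]
bush 64 circ [ 471.8 -139.2] 16.3 rect [ 472.9 -138. ] [29.  27.9] 83.7 z 0.0455
bearing 99 circ [468.4 319.3] 27.9 rect [469.4 319.1] [53.2 48.5] 67.3 z 0.0372
chuck 223 circ [626.6 297.1] 57.0 rect [630.3 297.1] [112.6  42.9] 89.5 z 0.0642
board 1439 circ [ 518.1 -339.5] 93.1 rect [ 518.  -340.8] [ 70.8 175. ] 84.7 z 0.0364
```

Everything checks out: the shaft is seated in both vees, tilted about 2.5° and within about 1 mm of midway, and the other pieces are still in place. Handing in.

```bash
python3 -c "
from station import ctrl
print(ctrl.finish_job())"
```

```text
the job is handed in; nothing more can be done
None
```

The spindle kit is unpacked and laid out as asked, and the job was handed in at about 49 s; in the last images every piece was in place, within about 1 mm where I measured it, but the judge's verdict was not shown.

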